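# Rig the resonance tube and strike the fork

## Robot

A 6-joint arm with a two-finger parallel gripper is mounted at the origin on the work surface. World frame = base frame: x ahead of the robot, y to its left, z up, the work surface at z = 0. Lengths are in m, angles in rad, forces in N, time in s.
With the tool pointing down it reaches from about 0.275 to 0.85 m from the base axis. Payload 5.2 kg.
Tool frame: the origin (TCP) lies between the finger pads; the fingertips stand 19 mm ahead of it and the grasp point (between the pads) is the TCP (ctrl.tip_extent is the distance from the TCP to the fingertips, in m); z points along the fingers, y is the line along which they close (so a half turn about z gives the same grasp; the last joint's range is limited). The gripper opens to 85 mm and grips with 20 to 120 N. Pads are 22 mm wide; open, the fingers measure 114 mm over their backs; the gripper's body (76 mm by 85 mm) begins 54 mm behind the grasp point. The pads swing forward as they close: fully open they stand 13 mm farther back than shut.
Start: joints at [1.047, 0.259, 1.535, -0, 1.348, -0.203], TCP at [0.173, 0.522, 0.224] pointing down, gripper open.
Joint ranges: [-3.14, 3.14], [-0.91, 2.08], [0.19, 2.58], [-1.22, 4.36], [0.22, 2.71], [-3.12, 3.12]. Speed limits (rad/s): [2.57, 2.57, 3.14, 3.14, 3.14, 3.14].

## Interface

Orientations are given as a unit quaternion [w, x, y, z].
In Python, from bench import monitor, eyes, order, ctrl gives the robot as it stands.
- The arm moves only by the tool arm_command, never from a script. Its argument "deltas" is a list of rows, each a list of 7 numbers: the closure, from 0 (fully open) to 1 (shut), then the shift along the tool's x, y, z in mm, then the turn, a rotation vector about the tool's x, y, z in degrees. A call has 1 to 5 rows; each row is the pose to reach, as a shift and turn from the pose commanded when the call began, along the tool's axes at that moment; what a row does not reach only later rows make up. A row lasts 1/10 s, in which the tool goes at most 50 mm and 8.59 degrees, less where a joint would pass 70% of its speed; a pose out of reach is approached as far as the arm can. A call with a gripper value outside its range is refused whole. The fingers move at their own pace and stop on an object; "newtons" is the grip in N (left out, the last holds). Time passes only in rows, so rows that repeat a pose let the fingers close. It gives the time, the measured TCP pose, the force and the opening at its end, in the units of the state.
- monitor.get_obs(): the state, without advancing time (a new reading comes with each control period).
- eyes.snapshot(name): name is "scene" or "top" or "wrist"; returns (picture, depth): 420x560x3 uint8, blue, green, red; 420x560 float32, m along the optical axis (not along the pixel's ray), 0 where there is no reading.
- eyes.get_calibration(name): a dict with "vfov" (degrees; the focal length in pixels is half the picture's height over the tangent of half this angle, whatever the lens; pixels are square), "cx", "cy" (the principal point, pixels), "extrinsics" (4x4, takes a point from world to camera coordinates). Camera axes: x right, y down, z forward; pixel columns grow to the right and rows downward; lengths in m; the calibration is good to about 2 mm. A picture is of the moment at which its call begins: read the wrist's pose just before it. get_calibration takes no time and is no camera call; for the wrist camera it gives the pose at the moment of the call.
- order.close_job(): hands the job in, once; it reports no verdict.
The state is a dict: "time": time; "joints": joint angles; "joint_vel": joint speeds; "tau": joint torques, N m; "tool_pos": TCP position; "tcp_rot": TCP orientation; "wrist_force": force on the tool from outside, world axes, zero at the start; "moment": the same for the moment, N m; "finger_gap": opening from 0.0 (shut) to 1.0 (fully open).
Only numpy, scipy, OpenCV 4.12 (cv2) and the standard library are available. Lean on these libraries where they do the work, as an engineer would, in place of code of your own. Each camera call takes 0.05 s, during which the arm holds its last target. There are 200 camera calls.

## Task

Press every loose pickup clip on the bench down over the resonance tube, one to a bay between the collars, until its spring arms snap under the tube and its crown sits on it, upright. With all of them on, turn the selector knob so that its pointer stands at the big brass stud, then press the exciter's treadle down to its stop to strike the fork, let it come up, and last turn the knob back anticlockwise to the first pip (off). Leave the trumpet, earpiece, thumb nut and anvil block where they are.

Things in the scene. Friction and masses are not known exactly. Their poses are not given: they have to be found in the camera images.
- clip0: sprung pickup clip (three to five alike, others absent): black crown 40 (x) x 34 (y) x 10 mm, on it a wooden grip tab 16 (x) x 26 (y) mm, pinched across x, under it two sprung brass arms. Origin: where the tube's axis lies once seated; z up, y along the tube, either way round. Above the origin: crown underside 14, tab from 24 to 60 mm. On the bench it stands on its arms' feet, 22 mm below the origin
- clip1: as clip0. The arms hang at +x and -x, 34 mm wide (y), narrow to a 19 mm gap 11 mm below the origin and flare out to feet at x = +-22 mm, so 4 mm sideways error is forgiven. Overall 50 (x) x 34 (y) x 82 mm, about 110 g
- clip2: as clip0. Pushed straight down over the 28 mm tube it takes roughly 6 to 12 N until the arms snap under the tube; they then draw the crown down onto it and hold it, though a sideways blow can turn it on the tube
- clip3: as clip0
- clip4: as clip0
- rig: fixed pine board 75 (x) x 380 (y) x 12 mm carrying a level aluminium tube 28 mm thick along y, axis 75 mm above the bench, between wooden posts 20 mm thick, 100 mm tall at y = +-170 mm. Six fixed brass collars, 40 mm across, 5 mm thick, 58 mm apart, divide the tube into five bays 53 mm long. Origin: on the bench under the tube's middle
- tube_mid (a point): middle of the tube, on its axis in the middle of bay 2; axes as the rig's
- bay0 (a point): middle of bay 0 of the tube, on the tube's axis, at y = -116 mm of the rig; axes as the rig's: y along the tube, z up
- bay1 (a point): middle of bay 1 of the tube, on the tube's axis, at y = -58 mm of the rig; axes as the rig's: y along the tube, z up
- bay2 (a point): middle of bay 2 of the tube, on the tube's axis, at y = 0 mm of the rig; axes as the rig's: y along the tube, z up
- bay3 (a point): middle of bay 3 of the tube, on the tube's axis, at y = 58 mm of the rig; axes as the rig's: y along the tube, z up
- bay4 (a point): middle of bay 4 of the tube, on the tube's axis, at y = 116 mm of the rig; axes as the rig's: y along the tube, z up
- selector: fixed grey selector housing 115 x 115 x 38 mm; origin: centre of its underside, under the knob's axis. On top, 43 mm from that axis, five brass marks 45 degrees apart: four small pips (5 mm) and one big round stud (15 mm wide, 7 high). Clockwise from above, from the first pip (off) on the housing's -x side, the stud is the fourth mark, 135 degrees on
- knob (a joint): selector angle, rad, growing clockwise seen from above; 0: pointer to -x of the housing. Detents draw it into 0 (first pip, off), 0.785, 1.571, 2.356 (pointer at the big stud) and 3.142; about 0.1 Nm takes it past a detent. It starts between 0 and 1.6, rarely poised between two detents
- knob_grip (a point): on the knob's axis, 64 mm above the bench, at the height to grip its black bar; turns with the knob: x along the bar, the white pointer at its -x end. The bar is 44 mm long, 15 mm thick (y) and 30 mm tall, its top 10 mm above this point, its foot 20 mm below, on a disc 52 mm across
- exciter: fixed fork exciter: steel base 210 (x) x 100 (y) x 12 mm, a hinged aluminium treadle over its -x half, at its +x end a wooden clamp 106 mm high with a tuning fork held level above the treadle's hammer. Origin: centre of its underside; the hinge runs along y at x = +20 mm, 36 mm above the bench
- treadle (a joint): treadle angle, rad: 0 up, 0.30 down on its stop; a spring lifts it again when let go. At the pad it takes about 4 N to start and 11 N to reach the stop
- treadle_pad (a point): where to press the treadle: on top of its plate (60 mm wide), 85 mm from the hinge towards the free (-x) end, which extends 25 mm further; about 56 mm above the bench when up, 30 mm when down on its stop
- trumpet: bystander: wooden stethoscope trumpet standing on its 60 mm bell, 142 mm tall; origin under its centre
- earpiece: bystander: round black bakelite headphone earpiece, 60 mm wide, 26 mm high; origin under its centre
- nut: bystander: large brass knurled thumb nut, 48 mm wide, 26 mm high; origin under its centre
- anvil: bystander: polished steel anvil block 60 x 90 x 40 mm, 1.6 kg; origin under its centre
Things that resemble listed ones, but are neither listed nor needed, are in the scene too. What is shaped like the clip4 but red is not meant.

How it is judged:
By the outcome, as a careful person would: the job done as asked, in the order asked, and still so for the second after the job is handed in, with the robot touching nothing.
Of clip0, clip1, clip2, clip3, clip4 only 3 to 5 are there at a start; the rules pass over those that are not, and their reading is None.
At some moment in a run one of clip0, clip1, clip2, clip3, clip4 may be knocked a few centimetres aside while the robot is not near it.
It also fails if it takes over 210 s, if anything falls off the work surface, if the arm or the gripper's body presses on something with over 40 N, if the wrist force passes 120 N, or if a joint passes its speed limit or range.

## Working session

There is one attempt and no reset: what is moved stays moved. The work goes in short steps, Python scripts to look and compute and a tool call to move; the robot and the scene stay as the last step left them, time stands still between calls to the robot, and variables do not carry over. Pictures are saved under pics/ and viewed, on a budget of 14 in all, crops included, one or two more only if the job needs it, and the job is handed in when it is done.

Besides the shell and the picture viewer there is one more tool, called after "Emit:" in YAML: its name, and indented under it one key for each argument. arm_command: Moves the arm, as the interface text tells. Its arguments: {"type":"object","properties":{"deltas":{"type":"array"},"newtons":{"type":"number"}},"required":["deltas"]}

```bash
mkdir -p pics; ls
cat > h.py <<'E'
import numpy as np, cv2
from bench import monitor, eyes, order, ctrl
def snap(n,f=None):
    c=eyes.get_calibration(n); p,d=eyes.snapshot(n)
    if f: cv2.imwrite('pics/'+f,p)
    return p,d,c
def world(d,c):
    h,w=d.shape; f=h/2/np.tan(np.radians(c['vfov'])/2)
    u,v=np.meshgrid(np.arange(w),np.arange(h))
    P=np.stack([(u-c['cx'])/f*d,(v-c['cy'])/f*d,d],-1)
    E=np.array(c['extrinsics']); return (P-E[:3,3])@E[:3,:3]
E
python3 - <<'E'
from h import *
for n in('top','scene'):
    p,d,c=snap(n,n+'1.png'); np.savez('/tmp/'+n,p=p,d=d,W=world(d,c)); print(n,c)
print(monitor.get_obs())
E
```

```text
pics
top {'vfov': 56.29667442167471, 'cx': 278.4363468311916, 'cy': 210.95658703096205, 'extrinsics': array([[-0.0244634 , -0.99966442, -0.00851989,  0.03663107],
       [-0.99705707,  0.02501721, -0.07246611,  0.56673453],
       [ 0.07265493,  0.00672205, -0.99733448,  0.95303545],
       [ 0.        ,  0.        ,  0.        ,  1.        ]])}
scene {'vfov': 49.975363011376885, 'cx': 271.6413479462372, 'cy': 207.2701525413037, 'extrinsics': array([[ 0.84045168,  0.54185207,  0.00610854, -0.47949388],
       [ 0.45716143, -0.70294797, -0.54485555, -0.21130344],
       [-0.29093712,  0.46071735, -0.83850767,  1.61460766],
       [ 0.        ,  0.        ,  0.        ,  1.        ]])}
{'time': 0.1, 'joints': array([ 1.04721321e+00,  2.59305679e-01,  1.53597120e+00, -3.23785410e-06,
        1.34799930e+00, -2.02788295e-01]), 'joint_vel': array([ 0.00138602, -0.00325936, -0.00252834, -0.00122317, -0.00079729,
       -0.00160526]), 'tau': array([ 1.15145282e-03, -4.46967638e+01, -2.91244590e+01, -3.82807302e-04,
        6.35341799e-03, -2.86405634e-05]), 'tool_pos': array([0.17315191, 0.52152247, 0.22273968]), 'tcp_rot': array([-2.97563370e-04,  1.59710120e-01,  9.87163598e-01, -7.87413863e-04]), 'wrist_force': array([-0.06863381,  0.08388771, -0.37694744]), 'moment': array([-0.04897081, -0.01397819, -0.01470773]), 'finger_gap': 0.9971513758738894}
```

View pics/top1.png

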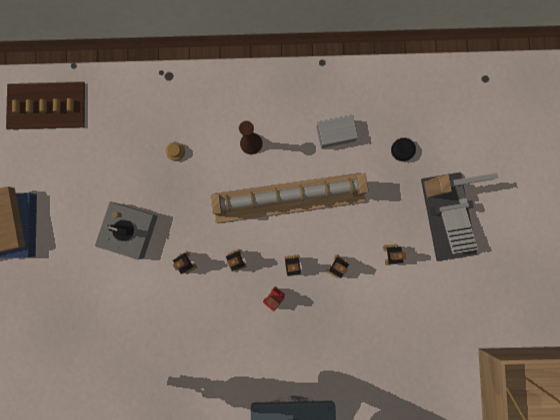

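View pics/scene1.png

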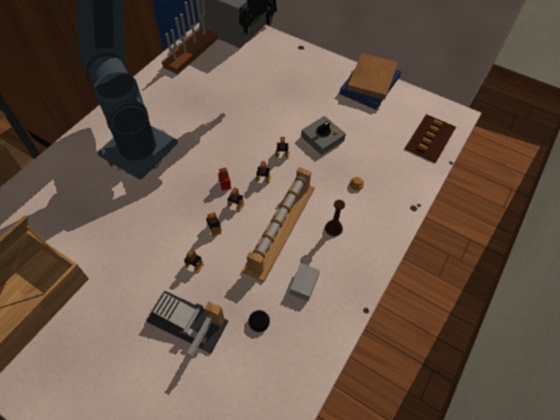

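The top view shows five black clips at about (184,263), (236,261), (293,266), (339,267) and (395,255). The red decoy is at (275,298), the rig at (290,198), the selector at (125,230) and the exciter at (450,215). The scene view agrees.

```bash
cat > meas.py <<'E'
from h import *
def rect(W,ctr,r,z0,z1):
    m=(np.hypot(W[...,0]-ctr[0],W[...,1]-ctr[1])<r)&(W[...,2]>z0)&(W[...,2]<z1)
    q=W[m]
    if len(q)<4: return None
    (c,s,a)=cv2.minAreaRect((q[:,:2]*1000).astype(np.float32)); 
    if s[0]<s[1]: s=s[::-1]; a+=90
    return len(q),np.round(c,1),np.round(s,1),round((a+90)%180-90,1),np.round(np.percentile(q[:,2],[5,50,95])*1000,1)
E
python3 - <<'E'
from meas import *
W=np.load('/tmp/top.npz')['W']
for u,v in[(184,263),(236,261),(293,266),(339,267),(395,255)]:
    p=W[v-4:v+5,u-4:u+5].reshape(-1,3); p=p[p[:,2]>.03]; c=np.median(p,0)
    print('clip',np.round(c*1000),'tab',rect(W,c,.05,.07,.095),'crown',rect(W,c,.05,.035,.053))
c=W[198,290]
print('tube',rect(W,c,.25,.08,.093)); print('collar+',rect(W,c,.25,.091,.097));print('posts',rect(W,c,.25,.0975,.11));print('board',rect(W,c,.25,.008,.016))
c=W[232,127]; print('sel',c,rect(W,c,.12,.03,.042),'bar',rect(W,W[231,120],.05,.066,.08),'stud',W[214,116],rect(W,W[214,116],.015,.0415,.05))
c=W[232,462]; print('exc',c,'base',rect(W,W[235,440],.2,.006,.018),'plate',rect(W,c,.06,.03,.07))
for n,u,v in[('nut',175,151),('tr',251,143),('anv',338,132),('ear',403,149),('red',275,298)]: print(n,np.round(W[v,u]*1000))
E
```

```text
clip [448. 247.  67.] tab (86, array([447.1, 255.6]), array([25.9, 15.8]), -61.2, array([74.7, 81.1, 83.6])) crown (169, array([448.4, 256.7]), array([42.9, 33.6]), 30.0, array([41. , 45.2, 49.2]))
clip [450. 123.  80.] tab (81, array([449.7, 129.9]), array([25.5, 15.8]), -69.4, array([77.6, 81.3, 83. ])) crown (162, array([450.8, 130.4]), array([42.3, 33.8]), 22.3, array([41.9, 45.5, 48. ]))
clip [435.  -8.  81.] tab (79, array([433.2,  -7.8]), array([25.4, 15.8]), -83.5, array([78.3, 80.9, 83.5])) crown (159, array([434.8,  -7.8]), array([42.6, 33.6]), 6.7, array([42.5, 45.2, 48.1]))
clip [ 430. -114.   81.] tab (83, array([ 428.5, -118.3]), array([25.8, 15.7]), 57.7, array([78.4, 81.1, 83.4])) crown (165, array([ 430., -119.]), array([42.6, 33.7]), -33.3, array([42.1, 45.5, 48. ]))
clip [ 455. -246.   78.] tab (87, array([ 454.9, -254.2]), array([26.5, 15.9]), -87.4, array([76.1, 80.9, 83.8])) crown (175, array([ 455.4, -254. ]), array([42.1, 34.8]), 4.9, array([40.5, 45.5, 48.7]))
tube (1777, array([523.7,  10.5]), array([348.3, 335.7]), -22.7, array([80.7, 86.1, 90.7]))
collar+ 
[... 243 characters left out ...]
, array([ 8.7, 11.4, 14.4]))
sel [0.52323284 0.38058383 0.0679766 ] (1824, array([530.3, 401.3]), array([117.2, 115. ]), 71.4, array([34.1, 37.3, 40.2])) bar (128, array([530.2, 400.4]), array([43.5, 15.1]), 70.4, array([69. , 73.1, 75.8])) stud [0.56825639 0.41698193 0.0440353 ] (27, array([568.9, 420.6]), array([13.9, 12.8]), -81.4, array([41.8, 44. , 46.6]))
exc [ 0.5039707  -0.41340277  0.05235704] base (1460, array([ 518.7, -342.4]), array([247.7, 229.2]), 8.3, array([ 8.1, 11.3, 14.5])) plate (1102, array([ 511.1, -407.7]), array([103.9,  62. ]), 9.0, array([40.3, 50.5, 60.2]))
nut [724. 278.  24.]
tr [735.  86.  41.]
anv [ 757. -129.   40.]
ear [ 715. -292.   23.]
red [360.  35.  60.]
```

```bash
cat > go.py <<'E'
from h import *
from scipy.spatial.transform import Rotation as R
def go(x,y,z,yaw,start=None):
    "deltas (mm, deg) from measured pose (or start) to TCP x,y,z (mm) pointing down, tool y at yaw (deg, mod 180); returns 2nd pose"
    if start is None:
        o=monitor.get_obs(); q=o['tcp_rot']; r=R.from_quat([*q[1:],q[0]]); p=np.array(o['tool_pos'])*1000
    else: p,r=start
    y0=r.as_matrix()[:2,1]; a0=np.degrees(np.arctan2(y0[1],y0[0]))
    dy=(yaw-a0+90)%180-90; a=np.radians(a0+dy)
    r2=R.from_matrix(np.array([[-np.sin(a),np.cos(a),0],[np.cos(a),np.sin(a),0],[0,0,-1]]).T)
    r2=R.from_matrix(np.column_stack([[-np.sin(a),np.cos(a),0],[np.cos(a),np.sin(a),0],[0,0,-1]]))
    if start is None: pass
    s=r.inv().apply(np.array([x,y,z])-p); w=(r.inv()*r2).as_rotvec(degrees=True)
    print('shift',np.round(s,1),'rot',np.round(w,1),'dyaw %.1f'%dy); return np.array([x,y,z]),r2
E
python3 - <<'E'
from meas import *; from go import *
print(ctrl.tip_extent)
for n in('top','scene'):
    W=np.load('/tmp/%s.npz'%n)['W']
    a=np.radians(-84.); e=np.array([np.cos(a),np.sin(a)]); nrm=np.array([-e[1],e[0]]); c0=np.array([.61,.0])
    d=W[...,:2]-c0; s=d@e; t=d@nrm; z=W[...,2]
    m=(abs(s)<.22)&(abs(t)<.06)
    q=W[m&(z>.094)&(z<.11)]; print(n,'posts',np.round(q[:,:2].min(0)*1e3),np.round(q[:,:2].max(0)*1e3),[np.round(x,1) for x in cv2.minAreaRect((q[:,:2]*1000).astype(np.float32))])
    q=W[m&(z>.006)&(z<.017)]; print('board',[np.round(x,1) for x in cv2.minAreaRect((q[:,:2]*1000).astype(np.float32))])
    mt=m&(abs(s)<.15)&(z>.084)&(z<.0905); q=W[mt]; l=cv2.fitLine((q[:,:2]*1000).astype(np.float32),cv2.DIST_HUBER,0,.01,.01).ravel(); print('tubetop',l,np.degrees(np.arctan2(l[1],l[0])))
    for (u,v,w) in [(530.3,401.3,0)]: pass
W=np.load('/tmp/top.npz')['W']
p=go(447.1,255.6,200,28.8)
p=go(447.1,255.6,68,28.8,p)
E
```

```text
0.019
top posts [ 561. -182.] [645. 176.] [array([603.1,  -3. ]), array([ 44.8, 359.7]), np.float64(6.7)]
board [array([603.4,  -2.8]), array([ 75.7, 379.4]), np.float64(6.6)]
tubetop [ 1.13146625e-01 -9.93578315e-01  6.02594421e+02 -1.18091297e+00] -83.50326
scene posts [ 561. -185.] [646. 177.] [array([603.8,  -3.8]), array([ 45.4, 362.1]), np.float64(6.8)]
board [array([609.7,  -1.2]), array([117.7, 420.5]), np.float64(6.1)]
tubetop [ 1.171768e-01 -9.931111e-01  6.062869e+02 -9.580695e+00] -83.2708
shift [-343.8 -165.9   22.9] rot [-0.1  0.  42.8] dyaw -42.8
shift [  0.   0. 132.] rot [0. 0. 0.] dyaw 0.0
```

Emit:
arm_command:
  deltas:
    - [0.3, -172, -83, 12, 0, 0, 0]
    - [0.3, -172, -83, 12, 0, 0, 0]
    - [0.3, -172, -83, 12, 0, 0, 0]
    - [0.3, -172, -83, 12, 0, 0, 0]
    - [0.3, -172, -83, 12, 0, 0, 0]
  newtons: 60

```text
time: 0.6
tool_pos: [0.3135, 0.3856, 0.2108]
tcp_rot: [0.0, 0.162, 0.987, -0.001]
wrist_force: [-1.1, -0.2, 0.2]
finger_gap: 0.697
```

Emit:
arm_command:
  deltas:
    - [0.3, -172, -83, 11, 0, 0, 42.8]
    - [0.3, -172, -83, 11, 0, 0, 42.8]
    - [0.3, -172, -83, 11, 0, 0, 42.8]
    - [0.3, -172, -83, 11, 0, 0, 42.8]
    - [0.3, -172, -83, 11, 0, 0, 42.8]

```text
time: 1.1
tool_pos: [0.4506, 0.2529, 0.1998]
tcp_rot: [0.001, 0.514, 0.858, -0.0]
wrist_force: [-0.6, 0.6, 0.2]
finger_gap: 0.703
```

```bash
cat > clip.py <<'E'
import sys; from meas import *; from go import *
# usage: clip.py x y  -> remeasure clip near x,y, deltas for hover/grasp; if 'bay' k appended also carry
x,y=float(sys.argv[1]),float(sys.argv[2])
p,d,c=snap('top'); W=world(d,c)
r=rect(W,(x/1e3,y/1e3),.035,.07,.0865); print(r)
o=monitor.get_obs(); print(o['time'],np.round(o['tool_pos']*1000,1),o['wrist_force'].round(1),o['finger_gap'])
cx,cy=r[1] if r else (x,y); yaw=r[3]+90
h=go(cx,cy,200,yaw); go(cx,cy,68,yaw,h)
E
python3 clip.py 447 255.6
```

```text
(84, array([447. , 255.8]), array([25.9, 15.7]), -59.6, array([73.8, 81.2, 83.3]))
1.15 [448.9 254.4 199.8] [-0.2  1.   0.5] 0.7012958183202658
shift [ 2.1 -1.  -0.2] rot [-0.1 -0.  -2.6] dyaw 2.6
shift [  0.   0. 132.] rot [0. 0. 0.] dyaw 0.0
```

Emit:
arm_command:
  deltas:
    - [0.3, 1, -1, 45, 0, 0, -2]
    - [0.3, 1, -1, 90, 0, 0, -2]
    - [0.3, 1, -1, 120, 0, 0, -2]
    - [0.3, 1, -1, 132, 0, 0, -2]
    - [0.3, 1, -1, 132, 0, 0, -2]

```text
time: 1.65
tool_pos: [0.4445, 0.2567, 0.0671]
tcp_rot: [-0.001, 0.493, 0.87, -0.001]
wrist_force: [0.1, 0.3, 0.1]
finger_gap: 0.7
```

Emit:
arm_command:
  deltas:
    - [0.7, 0, 0, 0, 0, 0, 0]
    - [1, 0, 0, 0, 0, 0, 0]
    - [1, 0, 0, 0, 0, 0, 0]
    - [1, 0, 0, 0, 0, 0, 0]
    - [1, 0, 0, 0, 0, 0, 0]

```text
time: 2.15
tool_pos: [0.4472, 0.2567, 0.0702]
tcp_rot: [0.001, 0.494, 0.87, 0.001]
wrist_force: [0.0, -0.0, 6.0]
finger_gap: 0.154
```

Emit:
arm_command:
  deltas:
    - [1, 0, 0, -20, 0, 0, 0]
    - [1, 0, 0, -60, 0, 0, 0]
    - [1, 0, 0, -100, 0, 0, 0]
    - [1, 0, 0, -132, 0, 0, 0]
    - [1, 0, 0, -132, 0, 0, 0]

```text
time: 2.65
tool_pos: [0.4492, 0.2573, 0.2063]
tcp_rot: [0.004, 0.494, 0.87, 0.004]
wrist_force: [0.7, 0.2, -0.7]
finger_gap: 0.153
```

```bash
cat > car.py <<'E'
import sys; from go import *
k=float(sys.argv[1]); o=monitor.get_obs(); print(o['time'],o['tool_pos'].round(4),o['finger_gap'],o['wrist_force'].round(1))
x,y=603.2-k*58*.115,-3+k*58*.993
h=go(x,y,200,6.6); go(x,y,119,6.6,h)
E
python3 car.py 2
```

```text
2.65 [0.4492 0.2573 0.2063] 0.15257121405529106 [ 0.7  0.2 -0.7]
shift [-196.7   46.3    7.3] rot [ 0.6  0.  24.2] dyaw -24.2
shift [ 0.  0. 81.] rot [0. 0. 0.] dyaw 0.0
```

Emit:
arm_command:
  deltas:
    - [1, -50, 12, 0, 0, 0, 8]
    - [1, -100, 23, 0, 0, 0, 16]
    - [1, -145, 34, 2, 0, 0, 24.2]
    - [1, -185, 43, 4, 0, 0, 24.2]
    - [1, -197, 46, 7, 0, 0, 24.2]

```text
time: 3.15
tool_pos: [0.589, 0.107, 0.1927]
tcp_rot: [0.001, 0.666, 0.746, -0.0]
wrist_force: [-0.7, -0.8, -0.7]
finger_gap: 0.158
```

Emit:
arm_command:
  deltas:
    - [1, 0, 0, 15, 0, 0, 0]
    - [1, 0, 0, 30, 0, 0, 0]
    - [1, 0, 0, 40, 0, 0, 0]
    - [1, 0, 0, 40, 0, 0, 0]
    - [1, 0, 0, 40, 0, 0, 0]

```text
time: 3.65
tool_pos: [0.5863, 0.1111, 0.1536]
tcp_rot: [-0.0, 0.665, 0.747, -0.0]
wrist_force: [-0.4, 0.1, -0.2]
finger_gap: 0.154
```

```bash
python3 car.py 2; python3 -c "
from h import *
snap('wrist','w1.png')"
```

```text
3.65 [0.5863 0.1111 0.1536] 0.15399401804706284 [-0.4  0.1 -0.2]
shift [  0.6   3.6 -46.4] rot [-0.  -0.   0.1] dyaw -0.1
shift [ 0.  0. 81.] rot [0. 0. 0.] dyaw 0.0
```

View pics/w1.png

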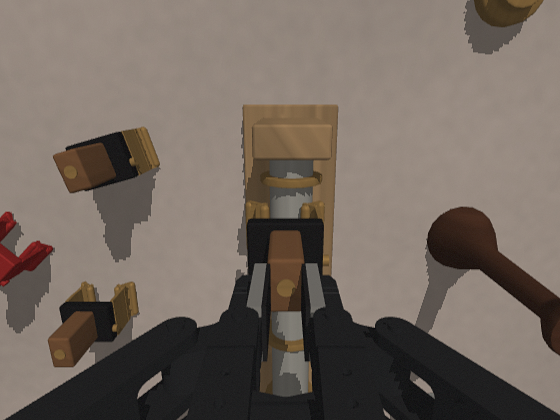

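The wrist view shows the clip gripped upright and straddling the tube, with the crown at (285,240) and the tube axis at about u=292. I'll correct about 4 mm and push down.

Emit:
arm_command:
  deltas:
    - [1, 0, 4, 5, 0, 0, 0]
    - [1, 0, 4, 10, 0, 0, 0]
    - [1, 0, 4, 14, 0, 0, 0]
    - [1, 0, 4, 17, 0, 0, 0]
    - [1, 0, 4, 20, 0, 0, 0]

```text
time: 4.2
tool_pos: [0.5915, 0.1113, 0.1347]
tcp_rot: [0.001, 0.665, 0.747, 0.001]
wrist_force: [-0.3, 0.5, 3.0]
finger_gap: 0.157
```

Emit:
arm_command:
  deltas:
    - [1, 0, 0, 3, 0, 0, 0]
    - [1, 0, 0, 6, 0, 0, 0]
    - [1, 0, 0, 9, 0, 0, 0]
    - [1, 0, 0, 12, 0, 0, 0]
    - [1, 0, 0, 13, 0, 0, 0]

```text
time: 4.7
tool_pos: [0.5911, 0.1113, 0.1228]
tcp_rot: [0.001, 0.665, 0.747, 0.001]
wrist_force: [-6.5, -0.0, 21.2]
finger_gap: 0.155
```

```bash
python3 car.py 2
```

```text
4.7 [0.5911 0.1113 0.1228] 0.15521473640537511 [-6.5 -0.  21.2]
shift [  1.   -1.  -77.2] rot [0.1 0.  0. ] dyaw -0.0
shift [ 0.  0. 81.] rot [ 0.  0. -0.] dyaw 0.0
```

Emit:
arm_command:
  deltas:
    - [1, 0, -1, -2, 0, 0, 0]
    - [0.7, 0, -1, -2, 0, 0, 0]
    - [0.3, 0, -1, -2, 0, 0, 0]
    - [0.3, 0, -1, -2, 0, 0, 0]
    - [0.3, 0, -1, -4, 0, 0, 0]

```text
time: 5.2
tool_pos: [0.5893, 0.111, 0.124]
tcp_rot: [-0.0, 0.665, 0.747, -0.0]
wrist_force: [-0.6, 0.0, -0.0]
finger_gap: 0.703
```

Emit:
arm_command:
  deltas:
    - [0.3, 0, 0, -20, 0, 0, 0]
    - [0.3, 0, 0, -50, 0, 0, 0]
    - [0.3, 0, 0, -80, 0, 0, 0]
    - [0.3, 0, 0, -80, 0, 0, 0]

```text
time: 5.6
tool_pos: [0.5923, 0.1111, 0.2095]
tcp_rot: [0.003, 0.665, 0.747, 0.003]
wrist_force: [0.2, 0.4, 0.5]
finger_gap: 0.699
```

```bash
python3 clip.py 449.7 130
python3 - <<'E'
from meas import *
p,d,c=snap('top'); W=world(d,c)
print(rect(W,(.59,.112),.04,.125,.145),rect(W,(.59,.112),.04,.0965,.104))
E
```

```text
None
5.65 [591.1 111.1 207.1] [-0.2 -0.3 -0.7] 0.7005289806223469
None NoneTraceback (most recent call last):
  File "clip.py", line 7, in <module>
    cx,cy=r[1] if r else (x,y); yaw=r[3]+90
                                    ~^^^
TypeError: 'NoneType' object is not subscriptable
```

Emit:
arm_command:
  deltas:
    - [0.3, 12, -46, 3, 0, 0, -5]
    - [0.3, 24, -92, 5, 0, 0, -10]
    - [0.3, 35, -138, 7, 0, 0, -15]
    - [0.3, 35, -138, 7, 0, 0, -15]

```text
time: 6.1
tool_pos: [0.4398, 0.1307, 0.1943]
tcp_rot: [-0.005, 0.56, 0.828, -0.003]
wrist_force: [0.1, -1.4, 0.1]
finger_gap: 0.702
```

```bash
python3 clip.py 449.7 130
python3 - <<'E'
from meas import *
p,d,c=snap('top'); W=world(d,c)
print(rect(W,(.59,.112),.04,.125,.145),rect(W,(.59,.112),.04,.0965,.104))
E
```

```text
(26, array([452.7, 121.8]), array([14.7,  8.1]), 23.6, array([74.1, 81.4, 83.4]))
6.15 [444.1 130.4 195.7] [ 0.8 -0.3 -0.2] 0.6994657488676362
shift [-11.1   4.8  -4.4] rot [-0.3  0.1 88.1] dyaw -88.1
shift [  0.   0. 132.] rot [0. 0. 0.] dyaw 0.0
(88, array([589. , 110.5]), array([26. , 15.7]), 89.1, array([130.4, 134.3, 136.5])) (127, array([590.7, 111.8]), array([47.1, 46.5]), -32.5, array([ 96.8,  98.5, 100.5]))
```

```bash
python3 -c "
from go import *
h=go(450,130,200,21.3);go(450,130,70,21.3,h)"
```

```text
shift [-1.3  2.8 -3.4] rot [-0.1 -0.   0.3] dyaw -0.3
shift [  0.   0. 130.] rot [0. 0. 0.] dyaw 0.0
```

Emit:
arm_command:
  deltas:
    - [0.3, -1, 3, 40, 0, 0, 0]
    - [0.3, -1, 3, 80, 0, 0, 0]
    - [0.3, -1, 3, 110, 0, 0, 0]
    - [0.3, -1, 3, 125, 0, 0, 0]
    - [0.3, -1, 3, 125, 0, 0, 0]

```text
time: 6.7
tool_pos: [0.4508, 0.1297, 0.0697]
tcp_rot: [-0.002, 0.562, 0.827, -0.002]
wrist_force: [-0.4, -1.6, 0.4]
finger_gap: 0.697
```

Emit:
arm_command:
  deltas:
    - [0.7, 0, 0, 0, 0, 0, 0]
    - [1, 0, 0, 0, 0, 0, 0]
    - [1, 0, 0, 0, 0, 0, 0]
    - [1, 0, 0, 0, 0, 0, 0]
    - [1, 0, 0, 0, 0, 0, 0]

```text
time: 7.2
tool_pos: [0.4523, 0.1301, 0.0736]
tcp_rot: [0.001, 0.562, 0.827, 0.001]
wrist_force: [-0.8, -1.2, 6.4]
finger_gap: 0.138
```

Emit:
arm_command:
  deltas:
    - [1, 0, 0, -20, 0, 0, 0]
    - [1, 0, 0, -60, 0, 0, 0]
    - [1, 0, 0, -100, 0, 0, 0]
    - [1, 0, 0, -130, 0, 0, 0]
    - [1, 0, 0, -130, 0, 0, 0]

```text
time: 7.7
tool_pos: [0.4544, 0.1304, 0.2071]
tcp_rot: [0.004, 0.562, 0.827, 0.003]
wrist_force: [0.0, -0.0, -0.7]
finger_gap: 0.134
```

```bash
python3 car.py 1
```

```text
7.7 [0.4544 0.1304 0.2071] 0.13424717190472216 [ 0.  -0.  -0.7]
shift [-122.8  104.1    8.5] rot [ 0.5  0.1 15. ] dyaw -15.0
shift [ 0.  0. 81.] rot [ 0.  0. -0.] dyaw 0.0
```

Emit:
arm_command:
  deltas:
    - [1, -40, 34, 2, 0, 0, 5]
    - [1, -80, 68, 5, 0, 0, 10]
    - [1, -115, 98, 7, 0, 0, 15]
    - [1, -123, 104, 8, 0, 0, 15]
    - [1, -123, 104, 8, 0, 0, 15]

```text
time: 8.2
tool_pos: [0.5939, 0.0529, 0.1923]
tcp_rot: [-0.001, 0.666, 0.746, -0.001]
wrist_force: [-0.0, 0.9, -1.0]
finger_gap: 0.131
```

Emit:
arm_command:
  deltas:
    - [1, 0, 0, 15, 0, 0, 0]
    - [1, 0, 0, 30, 0, 0, 0]
    - [1, 0, 0, 42, 0, 0, 0]
    - [1, 0, 0, 42, 0, 0, 0]
    - [1, 0, 0, 42, 0, 0, 0]

```text
time: 8.7
tool_pos: [0.593, 0.0548, 0.1528]
tcp_rot: [-0.0, 0.665, 0.747, 0.0]
wrist_force: [0.2, -0.3, -1.4]
finger_gap: 0.134
```

```bash
python3 car.py 1
```

```text
8.7 [0.593  0.0548 0.1528] 0.1340387929595905 [ 0.2 -0.3 -1.4]
shift [ -0.6   3.5 -47.2] rot [-0.  -0.   0.1] dyaw -0.1
shift [ 0.  0. 81.] rot [ 0.  0. -0.] dyaw 0.0
```

Emit:
arm_command:
  deltas:
    - [1, 0, 3, 5, 0, 0, 0]
    - [1, 0, 3, 8, 0, 0, 0]
    - [1, 0, 3, 11, 0, 0, 0]
    - [1, 0, 3, 14, 0, 0, 0]
    - [1, 0, 3, 16, 0, 0, 0]

```text
time: 9.2
tool_pos: [0.5977, 0.0544, 0.1378]
tcp_rot: [0.001, 0.665, 0.747, 0.001]
wrist_force: [0.7, 1.1, 3.8]
finger_gap: 0.134
```

Emit:
arm_command:
  deltas:
    - [1, 0, 0, 3, 0, 0, 0]
    - [1, 0, 0, 6, 0, 0, 0]
    - [1, 0, 0, 9, 0, 0, 0]
    - [1, 0, 0, 12, 0, 0, 0]
    - [1, 0, 0, 13, 0, 0, 0]

```text
time: 9.7
tool_pos: [0.5978, 0.0545, 0.1256]
tcp_rot: [0.001, 0.665, 0.747, 0.001]
wrist_force: [-1.8, 0.7, 17.2]
finger_gap: 0.131
```

Emit:
arm_command:
  deltas:
    - [1, 0, 0, -2, 0, 0, 0]
    - [0.7, 0, 0, -2, 0, 0, 0]
    - [0.3, 0, 0, -2, 0, 0, 0]
    - [0.3, 0, 0, -2, 0, 0, 0]
    - [0.3, 0, 0, -5, 0, 0, 0]

```text
time: 10.2
tool_pos: [0.5959, 0.0544, 0.1278]
tcp_rot: [-0.001, 0.665, 0.747, -0.001]
wrist_force: [-0.2, -0.1, 0.2]
finger_gap: 0.699
```

Emit:
arm_command:
  deltas:
    - [0.3, 0, 0, -30, 0, 0, 0]
    - [0.3, 0, 0, -75, 0, 0, 0]
    - [0.3, -12, -50, -75, 0, 0, 0]
    - [0.3, -24, -100, -75, 0, 0, 0]
    - [0.3, -33, -145, -75, 0, 0, 0]

```text
time: 10.7
tool_pos: [0.4549, 0.0045, 0.2038]
tcp_rot: [0.0, 0.665, 0.747, -0.0]
wrist_force: [0.6, -1.6, 0.4]
finger_gap: 0.7
```

Emit:
arm_command:
  deltas:
    - [0.3, -10, -40, 0, 0, 0, 0]
    - [0.3, -10, -65, 0, 0, 0, 0]
    - [0.3, -10, -65, 0, 0, 0, 0]

```text
time: 11.0
tool_pos: [0.39, -0.0125, 0.2037]
tcp_rot: [-0.0, 0.666, 0.746, -0.0]
wrist_force: [0.3, -1.1, -0.4]
finger_gap: 0.702
```

```bash
python3 clip.py 433.5 -8
cat > all.py <<'E'
from meas import *
for n in('top','scene'):
    p,d,c=snap(n); W=world(d,c)
    for x,y in[(450,-8),(430,-119),(455,-254)]: print(n,rect(W,(x/1e3,y/1e3),.05,.07,.0865))
    for k in(2,1,0,-1,-2): print(n,k,rect(W,(.6032-k*.058*.115,-.003+k*.058*.993),.03,.125,.145))
E
python3 all.py
```

```text
None
11.05 [392.1 -12.7 204. ] [ 1.  -0.1 -0.4] 0.7024202232309015
top None
top (83, array([ 428.5, -118.4]), array([25.9, 15.8]), 57.6, array([78.3, 81.5, 83.7]))
top (90, array([ 454.5, -253.8]), array([26.2, 15.7]), -85.4, array([74. , 81.2, 84.4]))
top 2 (90, array([589. , 110.6]), array([25.9, 16. ]), -90.0, array([129.8, 133.8, 136.4]))
top 1 (88, array([596.4,  55.9]), array([25.6, 16. ]), -84.5, array([130.5, 134.1, 136.6]))
top 0 None
top -1 None
top -2 None
scene (47, array([434.2, -10.2]), array([23.4, 17.2]), -83.4, array([71.5, 80.7, 85. ]))
scene (56, array([ 429.1, -119.1]), array([27.8, 18.5]), 64.0, array([71.4, 80.9, 85.1]))
scene (60, array([ 455. , -254.1]), array([27.6, 17. ]), -80.2, array([72.4, 81.8, 85.5]))
scene 2 (48, array([590.6, 109.4]), array([25. , 15.9]), -83.4, array([126.6, 134.1, 139.8]))
scene 1 (46, array([597.8,  55.5]), array([27.6, 15.8]), -80.8, array([127.8, 133.9, 137.6]))
scene 0 None
scene -1 None
scene -2 NoneTraceback (most recent call last):
  File "clip.py", line 7, in <module>
    cx,cy=r[1] if r else (x,y); yaw=r[3]+90
                                    ~^^^
TypeError: 'NoneType' object is not subscriptable
```

Emit:
arm_command:
  deltas:
    - [0.3, -1, 42, 0, 0, 0, 0]
    - [0.3, -1, 42, 40, 0, 0, 0]
    - [0.3, -1, 42, 80, 0, 0, 0]
    - [0.3, -1, 42, 115, 0, 0, 0]
    - [0.3, -1, 42, 134, 0, 0, 0]

```text
time: 11.65
tool_pos: [0.4343, -0.0079, 0.0664]
tcp_rot: [-0.002, 0.665, 0.747, -0.001]
wrist_force: [-0.1, -0.2, -0.5]
finger_gap: 0.699
```

Emit:
arm_command:
  deltas:
    - [0.3, 0, 0, 0, 0, 0, 0]
    - [1, 0, 0, 0, 0, 0, 0]
    - [1, 0, 0, 0, 0, 0, 0]
    - [1, 0, 0, 0, 0, 0, 0]
    - [1, 0, 0, 0, 0, 0, 0]

```text
time: 12.15
tool_pos: [0.4358, -0.0089, 0.0708]
tcp_rot: [0.001, 0.665, 0.747, 0.001]
wrist_force: [-0.6, -0.2, 5.2]
finger_gap: 0.161
```

Emit:
arm_command:
  deltas:
    - [1, 0, 0, -20, 0, 0, 0]
    - [1, 0, 0, -60, 0, 0, 0]
    - [1, 0, 0, -100, 0, 0, 0]
    - [1, 0, 0, -130, 0, 0, 0]
    - [1, 0, 0, -130, 0, 0, 0]

```text
time: 12.65
tool_pos: [0.4377, -0.0094, 0.2043]
tcp_rot: [0.005, 0.665, 0.747, 0.002]
wrist_force: [-0.5, -1.3, -1.5]
finger_gap: 0.154
```

```bash
python3 car.py 0
```

```text
12.65 [ 0.4377 -0.0094  0.2043] 0.15439331650812513 [-0.5 -1.3 -1.5]
shift [-12.7 165.1   5.9] rot [0.5 0.2 0. ] dyaw -0.0
shift [ 0.  0. 81.] rot [ 0.  0. -0.] dyaw 0.0
```

Emit:
arm_command:
  deltas:
    - [1, -4, 48, 2, 0, 0, 0]
    - [1, -8, 95, 3, 0, 0, 0]
    - [1, -12, 140, 4, 0, 0, 0]
    - [1, -13, 160, 5, 0, 0, 0]
    - [1, -13, 168, 5, 0, 0, 0]

```text
time: 13.15
tool_pos: [0.6043, -0.0021, 0.1926]
tcp_rot: [-0.001, 0.665, 0.747, -0.0]
wrist_force: [-0.1, 0.4, -1.0]
finger_gap: 0.156
```

Emit:
arm_command:
  deltas:
    - [1, 0, 0, 15, 0, 0, 0]
    - [1, 0, 0, 30, 0, 0, 0]
    - [1, 0, 0, 45, 0, 0, 0]
    - [1, 0, 0, 45, 0, 0, 0]
    - [1, 0, 0, 45, 0, 0, 0]

```text
time: 13.65
tool_pos: [0.6023, -0.0022, 0.1496]
tcp_rot: [-0.0, 0.665, 0.747, -0.0]
wrist_force: [-0.2, 0.4, -0.4]
finger_gap: 0.157
```

```bash
python3 car.py 0
```

```text
13.65 [ 0.6023 -0.0022  0.1496] 0.1573868649231888 [-0.2  0.4 -0.4]
shift [ -0.9   0.7 -50.4] rot [-0.1 -0.   0. ] dyaw -0.0
shift [ 0.  0. 81.] rot [ 0.  0. -0.] dyaw 0.0
```

Emit:
arm_command:
  deltas:
    - [1, 0, 0, 5, 0, 0, 0]
    - [1, 0, 0, 9, 0, 0, 0]
    - [1, 0, 0, 12, 0, 0, 0]
    - [1, 0, 0, 15, 0, 0, 0]
    - [1, 0, 0, 17, 0, 0, 0]

```text
time: 14.15
tool_pos: [0.6041, -0.0024, 0.1339]
tcp_rot: [0.001, 0.665, 0.747, 0.001]
wrist_force: [1.6, -0.6, 2.3]
finger_gap: 0.152
```

Emit:
arm_command:
  deltas:
    - [1, 0, 0, 3, 0, 0, 0]
    - [1, 0, 0, 6, 0, 0, 0]
    - [1, 0, 0, 9, 0, 0, 0]
    - [1, 0, 0, 11, 0, 0, 0]
    - [1, 0, 0, 11, 0, 0, 0]

```text
time: 14.65
tool_pos: [0.6039, -0.0021, 0.123]
tcp_rot: [0.001, 0.665, 0.747, 0.001]
wrist_force: [-0.4, 1.6, 9.6]
finger_gap: 0.157
```

Emit:
arm_command:
  deltas:
    - [1, 0, 0, -2, 0, 0, 0]
    - [0.7, 0, 0, -2, 0, 0, 0]
    - [0.3, 0, 0, -2, 0, 0, 0]
    - [0.3, 0, 0, -2, 0, 0, 0]
    - [0.3, 0, 0, -5, 0, 0, 0]

```text
time: 15.15
tool_pos: [0.6026, -0.0021, 0.1259]
tcp_rot: [-0.001, 0.665, 0.747, -0.0]
wrist_force: [0.4, -0.6, -0.4]
finger_gap: 0.697
```

Emit:
arm_command:
  deltas:
    - [0.3, 0, 0, -30, 0, 0, 0]
    - [0.3, 0, 0, -75, 0, 0, 0]
    - [0.3, -20, -45, -75, 0, 0, 8]
    - [0.3, -40, -90, -75, 0, 0, 16]
    - [0.3, -60, -135, -75, 0, 0, 24]

```text
time: 15.65
tool_pos: [0.4747, -0.0779, 0.202]
tcp_rot: [0.001, 0.807, 0.59, 0.0]
wrist_force: [0.9, -1.1, 0.2]
finger_gap: 0.702
```

```bash
python3 all.py; python3 -c "
from go import *
h=go(428.8,-118.6,200,-32.4);go(428.8,-118.6,70,-32.4,h);print(monitor.get_obs()['tool_pos'])"
```

```text
top None
top None
top None
top 2 (87, array([589.4, 111.2]), array([24.8, 16. ]), -89.9, array([130.8, 134. , 136. ]))
top 1 (90, array([596.3,  55.8]), array([25.7, 15.8]), -83.6, array([130.8, 134.1, 136.7]))
top 0 (86, array([601.6,  -1.4]), array([24.2, 16.1]), 88.6, array([131.3, 134.3, 136.4]))
top -1 None
top -2 None
scene None
scene (55, array([ 428.9, -118.9]), array([25.7, 19.2]), 55.3, array([72.3, 81.7, 85.2]))
scene (60, array([ 455. , -254.4]), array([25.9, 17.5]), -83.6, array([71.3, 80.1, 84.1]))
scene 2 (46, array([590. , 109.6]), array([27.5, 16.3]), -82.6, array([126.2, 134.7, 138.8]))
scene 1 (49, array([598.5,  54.1]), array([30.8, 15.6]), -80.6, array([127.4, 134. , 138.5]))
scene 0 (54, array([603.4,  -2.5]), array([26.7, 17.4]), -82.7, array([126.9, 133.9, 138.3]))
scene -1 None
scene -2 None
shift [-50.8 -28.    1.5] rot [-0.2  0.1 14.6] dyaw -14.6
shift [  0.   0. 130.] rot [ 0.  0. -0.] dyaw 0.0
[ 0.47094385 -0.07875872  0.2013347 ]
```

Emit:
arm_command:
  deltas:
    - [0.3, -35, -20, 0, 0, 0, 7]
    - [0.3, -51, -28, 2, 0, 0, 14.6]
    - [0.3, -51, -28, 2, 0, 0, 14.6]

```text
time: 16.05
tool_pos: [0.433, -0.1187, 0.1997]
tcp_rot: [0.0, 0.876, 0.483, -0.0]
wrist_force: [0.4, 0.8, 0.1]
finger_gap: 0.7
```

```bash
python3 -c "
from go import *
print(monitor.get_obs()['tool_pos'])
h=go(428.8,-118.6,200,-32.4);go(428.8,-118.6,70,-32.4,h)"
```

```text
[ 0.43298476 -0.1187454   0.19973936]
shift [-2.1 -3.6 -0.3] rot [0.  0.  0.2] dyaw -0.2
shift [  0.   0. 130.] rot [ 0.  0. -0.] dyaw 0.0
```

Emit:
arm_command:
  deltas:
    - [0.3, -2, -2, 40, 0, 0, 0]
    - [0.3, -2, -2, 80, 0, 0, 0]
    - [0.3, -2, -2, 115, 0, 0, 0]
    - [0.3, -2, -2, 130, 0, 0, 0]
    - [0.3, -2, -2, 130, 0, 0, 0]

```text
time: 16.55
tool_pos: [0.4304, -0.1169, 0.0674]
tcp_rot: [-0.002, 0.874, 0.486, -0.001]
wrist_force: [-0.2, 0.8, 0.5]
finger_gap: 0.701
```

Emit:
arm_command:
  deltas:
    - [0.7, 0, 0, 0, 0, 0, 0]
    - [1, 0, 0, 0, 0, 0, 0]
    - [1, 0, 0, 0, 0, 0, 0]
    - [1, 0, 0, 0, 0, 0, 0]
    - [1, 0, 0, 0, 0, 0, 0]

```text
time: 17.05
tool_pos: [0.4321, -0.1186, 0.0708]
tcp_rot: [0.001, 0.874, 0.485, 0.001]
wrist_force: [-1.6, 0.9, 5.2]
finger_gap: 0.158
```

Emit:
arm_command:
  deltas:
    - [1, 0, 0, -20, 0, 0, 0]
    - [1, 0, 0, -60, 0, 0, 0]
    - [1, 0, 0, -100, 0, 0, 0]
    - [1, 0, 0, -130, 0, 0, 0]
    - [1, 0, 0, -130, 0, 0, 0]

```text
time: 17.55
tool_pos: [0.4339, -0.1197, 0.2045]
tcp_rot: [0.004, 0.874, 0.485, 0.003]
wrist_force: [1.1, -1.3, -1.6]
finger_gap: 0.155
```

```bash
python3 car.py -1
```

```text
17.55 [ 0.4339 -0.1197  0.2045] 0.1552204767042945 [ 1.1 -1.3 -1.6]
shift [143.3 117.9   5.8] rot [  0.6   0.2 -38.6] dyaw 38.6
shift [ 0.  0. 81.] rot [ 0.  0. -0.] dyaw 0.0
```

Emit:
arm_command:
  deltas:
    - [1, 36, 29, 2, 0, 0, -8]
    - [1, 72, 59, 3, 0, 0, -16]
    - [1, 108, 88, 4, 0, 0, -24]
    - [1, 135, 112, 5, 0, 0, -32]
    - [1, 144, 120, 5, 0, 0, -38.6]

```text
time: 18.05
tool_pos: [0.6117, -0.0583, 0.1927]
tcp_rot: [-0.0, 0.662, 0.749, 0.0]
wrist_force: [-0.1, -0.0, -1.7]
finger_gap: 0.154
```

Emit:
arm_command:
  deltas:
    - [1, 0, 0, 15, 0, 0, 0]
    - [1, 0, 0, 30, 0, 0, 0]
    - [1, 0, 0, 45, 0, 0, 0]
    - [1, 0, 0, 45, 0, 0, 0]
    - [1, 0, 0, 45, 0, 0, 0]

```text
time: 18.55
tool_pos: [0.6091, -0.0597, 0.1493]
tcp_rot: [-0.0, 0.665, 0.747, -0.0]
wrist_force: [-0.2, -0.4, -1.6]
finger_gap: 0.155
```

```bash
python3 car.py -1
```

```text
18.55 [ 0.6091 -0.0597  0.1493] 0.15489825246494812 [-0.2 -0.4 -1.6]
shift [ -1.    0.6 -50.7] rot [-0. -0.  0.] dyaw -0.0
shift [ 0.  0. 81.] rot [0. 0. 0.] dyaw 0.0
```

Emit:
arm_command:
  deltas:
    - [1, 0, 0, 5, 0, 0, 0]
    - [1, 0, 0, 9, 0, 0, 0]
    - [1, 0, 0, 12, 0, 0, 0]
    - [1, 0, 0, 15, 0, 0, 0]
    - [1, 0, 0, 17, 0, 0, 0]

```text
time: 19.05
tool_pos: [0.6105, -0.0601, 0.134]
tcp_rot: [0.002, 0.665, 0.747, 0.001]
wrist_force: [1.4, -0.9, 2.0]
finger_gap: 0.153
```

Emit:
arm_command:
  deltas:
    - [1, 0, 0, 3, 0, 0, 0]
    - [1, 0, 0, 6, 0, 0, 0]
    - [1, 0, 0, 9, 0, 0, 0]
    - [1, 0, 0, 12, 0, 0, 0]
    - [1, 0, 0, 12, 0, 0, 0]

```text
time: 19.55
tool_pos: [0.6103, -0.0595, 0.1229]
tcp_rot: [0.001, 0.665, 0.747, 0.001]
wrist_force: [-1.0, 1.7, 13.1]
finger_gap: 0.155
```

Emit:
arm_command:
  deltas:
    - [1, 0, 0, -2, 0, 0, 0]
    - [0.7, 0, 0, -2, 0, 0, 0]
    - [0.3, 0, 0, -2, 0, 0, 0]
    - [0.3, 0, 0, -2, 0, 0, 0]
    - [0.3, 0, 0, -5, 0, 0, 0]

```text
time: 20.05
tool_pos: [0.6086, -0.0596, 0.1247]
tcp_rot: [-0.001, 0.665, 0.747, -0.001]
wrist_force: [-0.6, 0.7, 0.2]
finger_gap: 0.703
```

Emit:
arm_command:
  deltas:
    - [0.3, 0, 0, -30, 0, 0, 0]
    - [0.3, 0, 0, -75, 0, 0, 0]
    - [0.3, -33, -33, -75, 0, 0, 1.5]
    - [0.3, -66, -66, -75, 0, 0, 1.5]
    - [0.3, -99, -99, -75, 0, 0, 1.5]

```text
time: 20.55
tool_pos: [0.5215, -0.1702, 0.201]
tcp_rot: [0.0, 0.674, 0.738, -0.0]
wrist_force: [0.8, -0.2, -0.2]
finger_gap: 0.699
```

```bash
python3 all.py; python3 -c "
from go import *
h=go(454.8,-254.2,200,5);print(monitor.get_obs()['tool_pos'])"
```

```text
top None
top None
top (5, array([ 450.8, -265.2]), array([7.1, 1.5]), -21.3, array([79.3, 81.3, 83.1]))
top 2 (89, array([589.1, 110.4]), array([25.8, 16.1]), 88.3, array([130.6, 134.1, 136.4]))
top 1 (87, array([596.5,  55.9]), array([26., 16.]), -82.3, array([130.5, 134. , 136.3]))
top 0 (86, array([601.6,  -1.4]), array([24.4, 15.5]), 89.1, array([130.7, 133.9, 136.9]))
top -1 (89, array([607.4, -61.6]), array([25.9, 15.9]), -82.8, array([130.7, 133.7, 136.2]))
top -2 None
scene None
scene None
scene (56, array([ 455.3, -253.9]), array([27.5, 17.2]), -81.2, array([71.2, 81.2, 83.9]))
scene 2 (46, array([589.7, 109.9]), array([26.2, 17. ]), -78.1, array([126.7, 134.5, 137.9]))
scene 1 (46, array([597.3,  52.9]), array([28.4, 15.6]), -87.8, array([128.3, 135.6, 138.4]))
scene 0 (54, array([ 6.03e+02, -1.00e-01]), array([29.6, 16.1]), -82.9, array([126.7, 133.9, 138.1]))
scene -1 (58, array([608.2, -62.9]), array([30.1, 16.2]), -81.0, array([126.5, 134.4, 137.7]))
scene -2 None
shift [-75.1 -71.2   1. ] rot [-0.1  0.1 -0.2] dyaw 0.2
[ 0.51937506 -0.17339153  0.20076702]
```

Emit:
arm_command:
  deltas:
    - [0.3, -35, -33, 0, 0, 0, 0]
    - [0.3, -70, -66, 0, 0, 0, 0]
    - [0.3, -75, -70, 0, 0, 0, 0]
    - [0.3, -75, -70, 40, 0, 0, 0]
    - [0.3, -75, -70, 60, 0, 0, 0]

```text
time: 21.15
tool_pos: [0.459, -0.2498, 0.1389]
tcp_rot: [-0.001, 0.675, 0.737, 0.0]
wrist_force: [-0.7, 0.4, 0.0]
finger_gap: 0.699
```

```bash
python3 -c "
from go import *
print(monitor.get_obs()['tool_pos'])
h=go(455,-254.2,70,5)"
```

```text
[ 0.4589641  -0.24981698  0.13886044]
shift [-4.1 -4.3 68.9] rot [-0.  -0.1  0. ] dyaw -0.0
```

Emit:
arm_command:
  deltas:
    - [0.3, -2, -2, 30, 0, 0, 0]
    - [0.3, -2, -2, 55, 0, 0, 0]
    - [0.3, -2, -2, 68, 0, 0, 0]
    - [0.3, -2, -2, 68, 0, 0, 0]
    - [0.3, -2, -2, 68, 0, 0, 0]

```text
time: 21.65
tool_pos: [0.4582, -0.2522, 0.0727]
tcp_rot: [-0.0, 0.675, 0.738, 0.0]
wrist_force: [0.2, -0.3, -0.4]
finger_gap: 0.701
```

Emit:
arm_command:
  deltas:
    - [0.7, 0, 0, 0, 0, 0, 0]
    - [1, 0, 0, 0, 0, 0, 0]
    - [1, 0, 0, 0, 0, 0, 0]
    - [1, 0, 0, 0, 0, 0, 0]
    - [1, 0, 0, 0, 0, 0, 0]

```text
time: 22.15
tool_pos: [0.4579, -0.253, 0.0734]
tcp_rot: [0.001, 0.675, 0.738, -0.0]
wrist_force: [-2.9, 0.4, 6.2]
finger_gap: 0.136
```

Emit:
arm_command:
  deltas:
    - [1, 0, 0, -20, 0, 0, 0]
    - [1, 0, 0, -60, 0, 0, 0]
    - [1, 0, 0, -100, 0, 0, 0]
    - [1, 0, 0, -130, 0, 0, 0]
    - [1, 0, 0, -130, 0, 0, 0]

```text
time: 22.65
tool_pos: [0.4597, -0.2543, 0.2072]
tcp_rot: [0.005, 0.675, 0.738, 0.0]
wrist_force: [0.2, -0.2, -0.3]
finger_gap: 0.139
```

```bash
python3 car.py -2
```

```text
22.65 [ 0.4597 -0.2543  0.2072] 0.13929817831037897 [ 0.2 -0.2 -0.3]
shift [121.7 168.3   7.5] rot [ 0.4  0.4 -1.5] dyaw 1.5
shift [ 0.  0. 81.] rot [0. 0. 0.] dyaw 0.0
```

Emit:
arm_command:
  deltas:
    - [1, 28, 39, 2, 0, 0, -1.5]
    - [1, 56, 78, 3, 0, 0, -1.5]
    - [1, 84, 117, 4, 0, 0, -1.5]
    - [1, 108, 150, 5, 0, 0, -1.5]
    - [1, 122, 170, 5, 0, 0, -1.5]

```text
time: 23.15
tool_pos: [0.6171, -0.113, 0.1954]
tcp_rot: [-0.001, 0.664, 0.747, 0.0]
wrist_force: [-0.2, -0.1, -1.0]
finger_gap: 0.141
```

Emit:
arm_command:
  deltas:
    - [1, 0, 0, 15, 0, 0, 0]
    - [1, 0, 0, 30, 0, 0, 0]
    - [1, 0, 0, 45, 0, 0, 0]
    - [1, 0, 0, 45, 0, 0, 0]
    - [1, 0, 0, 45, 0, 0, 0]

```text
time: 23.65
tool_pos: [0.6156, -0.1157, 0.1518]
tcp_rot: [-0.001, 0.665, 0.747, -0.0]
wrist_force: [0.4, -0.2, -1.7]
finger_gap: 0.14
```

```bash
python3 car.py -2
```

```text
23.65 [ 0.6156 -0.1157  0.1518] 0.1398176961861962 [ 0.4 -0.2 -1.7]
shift [ -2.5   0.6 -48.2] rot [-0.1 -0.   0. ] dyaw -0.0
shift [ 0.  0. 81.] rot [0. 0. 0.] dyaw 0.0
```

Emit:
arm_command:
  deltas:
    - [1, -1, 0, 5, 0, 0, 0]
    - [1, -2, 0, 9, 0, 0, 0]
    - [1, -2, 0, 12, 0, 0, 0]
    - [1, -2, 0, 14, 0, 0, 0]
    - [1, -2, 0, 16, 0, 0, 0]

```text
time: 24.15
tool_pos: [0.6176, -0.1186, 0.1385]
tcp_rot: [0.002, 0.665, 0.747, 0.001]
wrist_force: [1.0, 0.4, 5.1]
finger_gap: 0.142
```

Emit:
arm_command:
  deltas:
    - [1, 0, 0, 3, 0, 0, 0]
    - [1, 0, 0, 6, 0, 0, 0]
    - [1, 0, 0, 9, 0, 0, 0]
    - [1, 0, 0, 12, 0, 0, 0]
    - [1, 0, 0, 12, 0, 0, 0]

```text
time: 24.65
tool_pos: [0.617, -0.1179, 0.1254]
tcp_rot: [0.001, 0.665, 0.747, 0.001]
wrist_force: [1.3, 1.2, 6.1]
finger_gap: 0.14
```

Emit:
arm_command:
  deltas:
    - [1, 0, 0, -2, 0, 0, 0]
    - [0.7, 0, 0, -2, 0, 0, 0]
    - [0.3, 0, 0, -2, 0, 0, 0]
    - [0.3, 0, 0, -2, 0, 0, 0]
    - [0.3, 0, 0, -5, 0, 0, 0]

```text
time: 25.15
tool_pos: [0.6157, -0.1178, 0.129]
tcp_rot: [-0.001, 0.665, 0.747, -0.0]
wrist_force: [-0.3, 0.3, 0.8]
finger_gap: 0.7
```

Emit:
arm_command:
  deltas:
    - [0.3, 0, 0, -40, 0, 0, 0]
    - [0.3, 0, 0, -85, 0, 0, 0]
    - [0.3, 40, -28, -90, 0, 0, 7]
    - [0.3, 80, -56, -90, 0, 0, 14]
    - [0.3, 120, -84, -90, 0, 0, 21]

```text
time: 25.65
tool_pos: [0.518, -0.0076, 0.2202]
tcp_rot: [0.0, 0.792, 0.611, 0.0]
wrist_force: [-0.0, 0.8, -0.3]
finger_gap: 0.701
```

Emit:
arm_command:
  deltas:
    - [0.3, 44, 16, 0, 0, 0, 0]
    - [0.3, 88, 32, 0, 0, 0, 0]
    - [0.3, 132, 48, 0, 0, 0, 0]
    - [0.3, 176, 64, 0, 0, 0, 0]
    - [0.3, 220, 80, 0, 0, 0, 0]

```text
time: 26.15
tool_pos: [0.6518, 0.1866, 0.22]
tcp_rot: [0.0, 0.79, 0.613, 0.0]
wrist_force: [-0.4, -0.7, 0.4]
finger_gap: 0.699
```

```bash
python3 all.py |grep -v None
python3 - <<'E'
from meas import *; from go import *
p,d,c=snap('top','top2.png'); W=world(d,c)
print('bar',rect(W,(.53,.4),.04,.066,.08))
print(monitor.get_obs()['tool_pos']); go(530.3,400.6,150,-19.6)
E
```

```text
top 2 (89, array([589.2, 110.4]), array([26. , 16.1]), 89.5, array([129.5, 134.1, 136.7]))
top 1 (90, array([596.3,  55.9]), array([25.8, 15.7]), -84.1, array([129.8, 133.8, 136.4]))
top 0 (87, array([601.7,  -1.4]), array([24.3, 15.5]), 88.9, array([131.1, 133.7, 136.7]))
top -1 (89, array([607.4, -61.8]), array([26.1, 15.6]), -83.6, array([130.8, 133.9, 136.3]))
top -2 (90, array([ 615.6, -118.5]), array([25.4, 16.1]), -83.8, array([131. , 134.3, 136.7]))
scene 2 (47, array([590.1, 110.6]), array([25.1, 16.5]), -80.2, array([127.9, 133.5, 138.1]))
scene 1 (51, array([597.4,  53.9]), array([26.8, 16.1]), -80.4, array([125.9, 134.8, 138.1]))
scene 0 (54, array([6.026e+02, 1.000e-01]), array([30.6, 17.4]), -83.6, array([126.3, 134.1, 138.3]))
scene -1 (55, array([608.9, -63.9]), array([27.4, 15.9]), -84.7, array([127.5, 134.9, 138. ]))
scene -2 (56, array([ 616.1, -119.2]), array([26.1, 16.1]), -84.1, array([127.4, 134.2, 139.4]))
bar (126, array([530.1, 400.9]), array([44.8, 15. ]), 72.0, array([69.9, 73.1, 75.8]))
[0.65151992 0.18738626 0.21826547]
shift [ 177.  -169.7   68.4] rot [-0.1  0.   5.4] dyaw -5.4
```

View pics/top2.png

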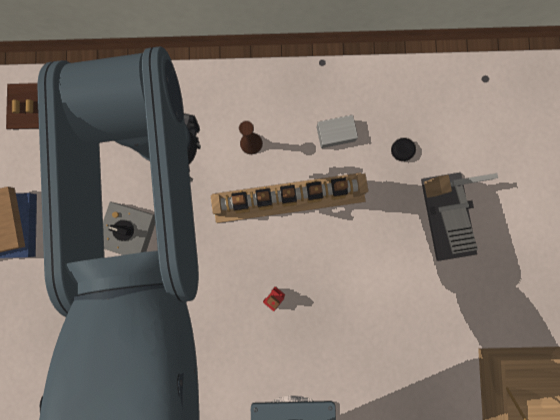

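The picture shows all five clips on the tube, from (238,200) to (341,186), one per bay. The bystanders haven't moved, and the knob bar is at (122,230). Next is the knob.

Emit:
arm_command:
  deltas:
    - [0.3, 35, -34, 0, 0, 0, 5]
    - [0.3, 70, -68, 0, 0, 0, 5]
    - [0.3, 105, -102, 10, 0, 0, 5]
    - [0.3, 140, -136, 30, 0, 0, 5]
    - [0.3, 175, -168, 50, 0, 0, 5]

```text
time: 26.8
tool_pos: [0.5327, 0.3928, 0.1719]
tcp_rot: [0.0, 0.816, 0.577, 0.001]
wrist_force: [0.1, -0.5, -0.3]
finger_gap: 0.702
```

Emit:
arm_command:
  deltas:
    - [0.3, 2, -2, 15, 0, 0, 0]
    - [0.3, 2, -2, 18, 0, 0, 0]
    - [0.3, 2, -2, 18, 0, 0, 0]

```text
time: 27.1
tool_pos: [0.5324, 0.3939, 0.1531]
tcp_rot: [0.0, 0.816, 0.578, -0.001]
wrist_force: [-0.1, -0.5, 0.2]
finger_gap: 0.697
```

Run:
```python
from go import *
print(monitor.get_obs()['tool_pos'],monitor.get_obs()['joints'].round(2))
snap('wrist','w2.png'); go(530.3,400.7,66,-19)
```

```text
[0.5324316  0.3939137  0.15314026] [ 0.47  0.51  1.34 -0.    1.3   0.81]
shift [ 5.4 -5.2 87.9] rot [ 0.  -0.  -0.5] dyaw 0.5
```

View pics/w2.png

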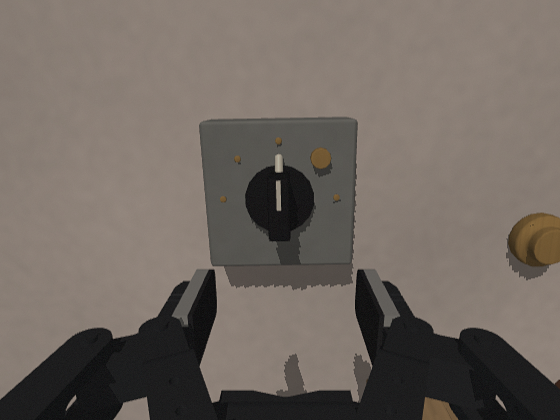

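The wrist view shows the pointer at the third pip (278,160) and the big stud one mark clockwise at (320,158). The bar is centred between the fingers.

Emit:
arm_command:
  deltas:
    - [0.3, 4, -4, 30, 0, 0, 0]
    - [0.3, 4, -4, 60, 0, 0, 0]
    - [0.3, 4, -4, 80, 0, 0, 0]
    - [0.3, 4, -4, 85, 0, 0, 0]
    - [0.3, 4, -4, 85, 0, 0, 0]

```text
time: 27.65
tool_pos: [0.5309, 0.3993, 0.0685]
tcp_rot: [0.0, 0.817, 0.577, 0.0]
wrist_force: [-0.6, 0.1, 0.4]
finger_gap: 0.699
```

Run:
```python
from go import *
print(monitor.get_obs()['tool_pos'],monitor.get_obs()['wrist_force']); go(530.3,400.7,68,-19)
```

```text
[0.53093258 0.39929133 0.06852461] [-0.62574687  0.08063714  0.4159695 ]
shift [ 1.1 -1.1  0.5] rot [ 0.   0.  -0.5] dyaw 0.5
```

Emit:
arm_command:
  deltas:
    - [0.7, 1, -1, 0, 0, 0, 0]
    - [1, 1, -1, 0, 0, 0, 0]
    - [1, 1, -1, 0, 0, 0, 0]
    - [1, 1, -1, 0, 0, 0, 0]
    - [1, 1, -1, 0, 0, 0, 0]
  newtons: 40

```text
time: 28.15
tool_pos: [0.5294, 0.4018, 0.0685]
tcp_rot: [0.0, 0.816, 0.578, 0.0]
wrist_force: [1.2, 0.2, 0.1]
finger_gap: -0.001
```

Emit:
arm_command:
  deltas:
    - [1, 0, 0, 0, 0, 0, 8]
    - [1, 0, 0, 0, 0, 0, 16]
    - [1, 0, 0, 0, 0, 0, 24]
    - [1, 0, 0, 0, 0, 0, 32]
    - [1, 0, 0, 0, 0, 0, 40]

```text
time: 28.65
tool_pos: [0.5293, 0.4017, 0.0682]
tcp_rot: [0.0, 0.965, 0.261, -0.0]
wrist_force: [-0.4, -0.6, 0.1]
finger_gap: -0.003
```

Emit:
arm_command:
  deltas:
    - [1, 0, 0, 0, 0, 0, 5]
    - [1, 0, 0, 0, 0, 0, 5]
    - [1, 0, 0, 0, 0, 0, 5]

```text
time: 28.95
tool_pos: [0.5293, 0.4017, 0.0682]
tcp_rot: [-0.0, 0.975, 0.223, 0.0]
wrist_force: [0.5, 0.3, 0.2]
finger_gap: 0.006
```

Run:
```python
from go import *
p,_,_=snap('wrist'); q,_,_=snap('scene')
cv2.imwrite('pics/k1.png',np.hstack([cv2.resize(p,(480,360)),cv2.resize(q[90:210,260:420],(320,360))]))
```

```text
(no output)
```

View pics/k1.png

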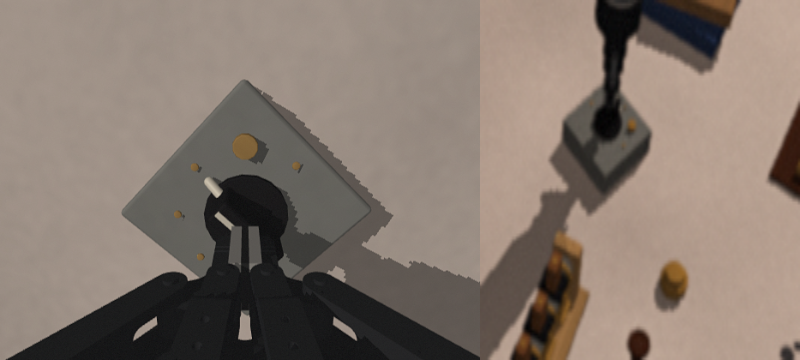

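The knob hasn't turned: its pointer is still by the third pip, at (212,186) in this view. The shut fingers appear to be over the bar, so I'll check heights with wrist depth.

Run:
```python
from go import *
p,d,c=snap('wrist'); W=world(d,c)*1000
for u,v in[(275,268),(280,275),(295,275),(280,290),(262,257),(252,250),(248,217),(290,225),(310,250),(285,172),(200,200)]: print(u,v,np.round(W[v,u]),d[v,u].round(3))
q,d,c=snap('top'); W2=world(d,c)*1000
print(np.round(W2[222:240:3,112:132:3,2]))
m=(abs(W[...,0]-530)<30)&(abs(W[...,1]-401)<30); print(np.histogram(W[m][:,2],bins=np.arange(30,130,5)))
```

```text
275 268 [538. 411.  85.] 0.147
280 275 [539. 409.  91.] 0.141
295 275 [542. 404.  92.] 0.14
280 290 [539. 409. 102.] 0.13
262 257 [535. 417.  73.] 0.158
252 250 [537. 422.  76.] 0.155
248 217 [540. 428.  47.] 0.18
290 225 [545. 407.  45.] 0.183
310 250 [537. 392.  45.] 0.187
285 172 [568. 421.  45.] 0.176
200 200 [535. 454.  39.] 0.186
[[190. 183. 159. 162. 164.  46.  44.]
 [187. 131. 130. 153. 138.  47.  45.]
 [159. 129. 135. 125.  73.  51.  42.]
 [150. 123.  90.  75.  71.  70.  54.]
 [110.  93.  46.  47.  73.  60.  45.]
 [ 39.  43.  44.  45.  45.  44.  41.]]
(array([   0, 3343, 1985, 1444,  278,  286,  308,  329, 1194,   82,  219,
        392,  402,  464,  516,  393,  877,  556, 1971]), array([ 30,  35,  40,  45,  50,  55,  60,  65,  70,  75,  80,  85,  90,
        95, 100, 105, 110, 115, 120, 125]))
```

Run:
```python
from go import *
p,d,c=snap('wrist'); W=world(d,c)*1000
E=np.array(c['extrinsics']); print('cam',-E[:3,:3].T@E[:3,3]*1000)
for u in(270,278,286,294,302): print(u,[tuple(int(t) for t in W[v,u]) for v in range(246,276,3)])
cv2.imwrite('pics/k2.png',cv2.resize(p[190:340,190:390],(800,600),interpolation=cv2.INTER_CUBIC))
o=monitor.get_obs(); print(o['tool_pos'],o['finger_gap'],o['moment'])
```

```text
cam [598.327516   435.45914985 218.40300816]
270 [(541, 415, 73), (540, 415, 74), (539, 414, 74), (537, 413, 73), (536, 413, 74), (535, 412, 74), (537, 413, 81), (537, 413, 83), (536, 412, 85), (536, 412, 88)]
278 [(541, 411, 70), (541, 411, 72), (539, 411, 72), (539, 410, 74), (538, 410, 74), (536, 409, 74), (538, 410, 80), (538, 410, 83), (538, 410, 86), (538, 410, 89)]
286 [(540, 407, 63), (540, 407, 65), (540, 407, 68), (540, 407, 73), (538, 406, 72), (537, 406, 73), (539, 406, 79), (540, 407, 84), (540, 407, 87), (539, 407, 88)]
294 [(538, 401, 51), (538, 402, 57), (538, 402, 60), (538, 402, 65), (538, 402, 67), (538, 402, 71), (541, 404, 80), (541, 404, 83), (541, 404, 86), (541, 404, 88)]
302 [(537, 396, 43), (536, 396, 47), (536, 396, 50), (536, 396, 54), (536, 397, 59), (536, 397, 62), (537, 397, 66), (537, 397, 70), (536, 397, 71), (542, 401, 88)]
[0.5293544  0.40164761 0.06814702] -0.00449361818996968 [ 0.03342186  0.03525694 -0.01026348]
```

View pics/k2.png

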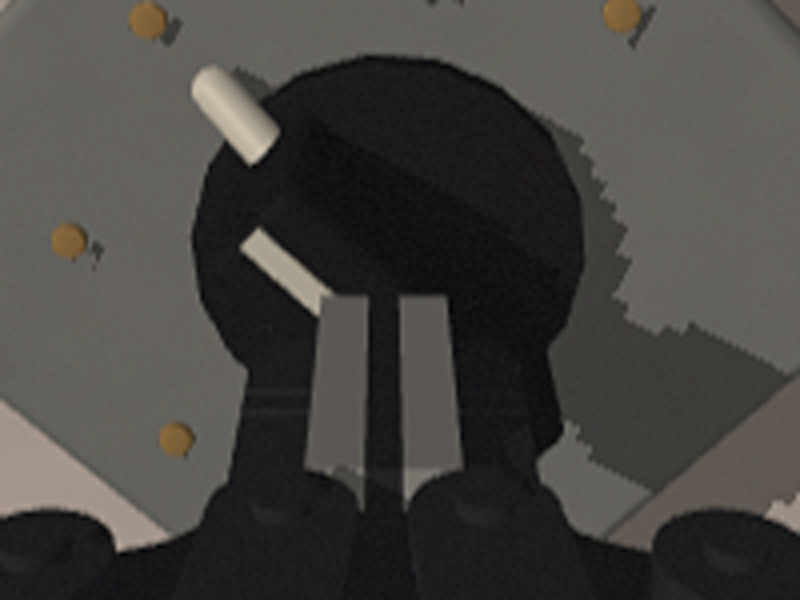

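Emit:
arm_command:
  deltas:
    - [1, 0, 0, -25, 0, 0, 0]
    - [1, 0, 0, -50, 0, 0, 0]
    - [1, 0, 0, -60, 0, 0, 0]
    - [1, 0, 0, -60, 0, 0, 0]

```text
time: 29.6
tool_pos: [0.5304, 0.4022, 0.1301]
tcp_rot: [-0.001, 0.975, 0.222, 0.002]
wrist_force: [0.6, 0.5, 0.5]
finger_gap: 0.002
```

Run:
```python
from go import *
o=monitor.get_obs(); print(o['tool_pos'],o['finger_gap'],o['wrist_force'],o['joints'])
p,d,c=snap('wrist','k3.png'); W=world(d,c)*1000
for u in(270,278,286,294,302): print(u,[tuple(int(t) for t in W[v,u]) for v in range(225,276,5)])
```

```text
[0.53042094 0.40221042 0.13005103] 0.0019699724597235816 [0.6051275  0.54828146 0.45368947] [4.81543339e-01 5.28797388e-01 1.36184976e+00 2.43905982e-05
 1.24704608e+00 1.60488397e+00]
270 [(531, 413, 74), (527, 412, 73), (514, 407, 44), (511, 405, 44), (508, 404, 46), (501, 401, 38), (498, 399, 37), (494, 398, 38), (537, 413, 143), (538, 413, 148), (538, 413, 153)]
278 [(532, 409, 73), (530, 407, 74), (527, 406, 73), (523, 404, 71), (510, 399, 45), (506, 397, 43), (500, 394, 38), (496, 392, 37), (539, 410, 144), (539, 410, 148), (539, 410, 153)]
286 [(535, 404, 74), (532, 403, 75), (529, 401, 73), (526, 400, 74), (523, 399, 74), (509, 392, 46), (503, 389, 38), (499, 387, 37), (540, 407, 143), (540, 407, 147), (540, 407, 152)]
294 [(537, 400, 73), (534, 398, 73), (531, 397, 73), (528, 396, 73), (525, 394, 73), (522, 393, 73), (505, 384, 38), (501, 381, 36), (541, 404, 143), (542, 404, 148), (542, 404, 153)]
302 [(535, 393, 61), (535, 394, 71), (533, 393, 74), (530, 391, 74), (527, 390, 73), (524, 388, 73), (521, 387, 73), (518, 385, 73), (500, 375, 37), (497, 373, 37), (543, 401, 152)]
```

View pics/k3.png

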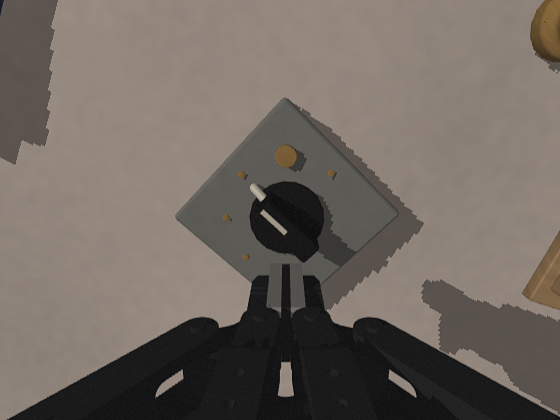

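In free air the wrist depth puts the shut fingertips about 11–13 mm above the reported TCP, not 19 mm below it. So the fingers shut just above the bar, and the knob still points at the third pip (258,192). I'll turn back, open and go lower.

Emit:
arm_command:
  deltas:
    - [0.3, 0, 0, 0, 0, 0, -8]
    - [0.3, 0, 0, 0, 0, 0, -16]
    - [0.3, 0, 0, 0, 0, 0, -24]
    - [0.3, 0, 0, 0, 0, 0, -32]
    - [0.3, 0, 0, 0, 0, 0, -40]

```text
time: 30.15
tool_pos: [0.5284, 0.4011, 0.1259]
tcp_rot: [-0.0, 0.839, 0.544, -0.002]
wrist_force: [-0.2, 0.9, 0.0]
finger_gap: 0.701
```

Emit:
arm_command:
  deltas:
    - [0.3, 0, 0, 25, 0, 0, -5]
    - [0.3, 0, 0, 50, 0, 0, -5]
    - [0.3, 0, 0, 62, 0, 0, -5]
    - [0.3, 0, 0, 62, 0, 0, -5]

```text
time: 30.55
tool_pos: [0.5272, 0.4004, 0.0626]
tcp_rot: [-0.0, 0.816, 0.578, -0.003]
wrist_force: [-1.1, -0.2, 0.3]
finger_gap: 0.701
```

Run:
```python
from go import *
o=monitor.get_obs(); print(o['tool_pos'],o['finger_gap'],o['wrist_force'])
go(530.3,400.8,42,-18.8)
```

```text
[0.52720608 0.40044321 0.06256866] 0.7009863347427144 [-1.07208875 -0.17618347  0.328279  ]
shift [ 1.5  2.9 20.5] rot [-0.3  0.3 -0.6] dyaw 0.6
```

Emit:
arm_command:
  deltas:
    - [0.3, 1, 2, 8, 0, 0, 0]
    - [0.3, 1, 2, 16, 0, 0, 0]
    - [0.3, 1, 2, 22, 0, 0, 0]
    - [0.3, 1, 2, 22, 0, 0, 0]

```text
time: 30.95
tool_pos: [0.5311, 0.4016, 0.0433]
tcp_rot: [-0.0, 0.816, 0.578, -0.001]
wrist_force: [-0.2, 0.3, -1.0]
finger_gap: 0.701
```

Emit:
arm_command:
  deltas:
    - [0.7, 0, 0, 0, 0, 0, 0]
    - [1, 0, 0, 0, 0, 0, 0]
    - [1, 0, 0, 0, 0, 0, 0]
    - [1, 0, 0, 0, 0, 0, 0]
    - [1, 0, 0, 0, 0, 0, 0]

```text
time: 31.45
tool_pos: [0.5307, 0.4025, 0.0449]
tcp_rot: [-0.001, 0.816, 0.578, -0.0]
wrist_force: [-5.1, 2.0, 5.1]
finger_gap: 0.162
```

Emit:
arm_command:
  deltas:
    - [1, 0, 0, 0, 0, 0, 8]
    - [1, 0, 0, 0, 0, 0, 16]
    - [1, 0, 0, 0, 0, 0, 24]
    - [1, 0, 0, 0, 0, 0, 32]
    - [1, 0, 0, 0, 0, 0, 40]

```text
time: 31.95
tool_pos: [0.5314, 0.4019, 0.0449]
tcp_rot: [0.0, 0.965, 0.261, 0.0]
wrist_force: [-2.7, -0.5, 6.0]
finger_gap: 0.167
```

Emit:
arm_command:
  deltas:
    - [1, 0, 0, 0, 0, 0, 5]
    - [1, 0, 0, 0, 0, 0, 5]
    - [1, 0, 0, 0, 0, 0, 5]

```text
time: 32.25
tool_pos: [0.5314, 0.4018, 0.0449]
tcp_rot: [0.0, 0.975, 0.222, 0.0]
wrist_force: [-3.2, -0.2, 4.5]
finger_gap: 0.169
```

Emit:
arm_command:
  deltas:
    - [0.3, 0, 0, 0, 0, 0, 0]
    - [0.3, 0, 0, 0, 0, 0, 0]
    - [0.3, 0, 0, 0, 0, 0, 0]
    - [0.3, 0, 0, -40, 0, 0, 0]
    - [0.3, 0, 0, -90, 0, 0, 0]

```text
time: 32.75
tool_pos: [0.5298, 0.4007, 0.1316]
tcp_rot: [0.001, 0.975, 0.222, -0.003]
wrist_force: [0.1, 0.9, -0.5]
finger_gap: 0.705
```

Run:
```python
from meas import *
p,d,c=snap('wrist','k4.png'); W=world(d,c)
print(rect(W,(.5303,.401),.05,.066,.08)); print(monitor.get_obs()['tool_pos'])
p,d,c=snap('top'); np.savez('/tmp/top3',W=world(d,c))
```

```text
(1643, array([531.1, 402.6]), array([43.5, 15. ]), 26.9, array([71.9, 73.8, 74.9]))
[0.53499674 0.40365522 0.14393935]
```

View pics/k4.png

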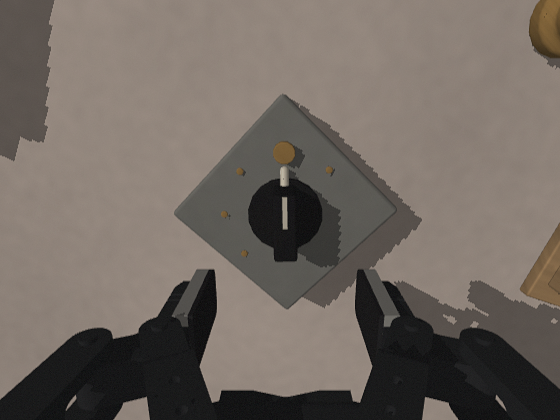

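The pointer at (284,175) now points straight at the big stud (284,153). On to the treadle.

Run:
```python
from meas import *; from go import *
W=np.load('/tmp/top.npz')['W']
c=W[232,462][:2]
m=(np.hypot(W[...,0]-.49,W[...,1]+.41)<.16)&(W[...,2]>.006)&(W[...,2]<.018); 
m&=(W[...,1]<-.34)
q=(W[m][:,:2]*1000).astype(np.float32); r=cv2.minAreaRect(q); print('base',r)
m=(np.hypot(W[...,0]-.49,W[...,1]+.41)<.09)&(W[...,2]>.03)&(W[...,2]<.07); q=W[m]*1000
r=cv2.minAreaRect(q[:,:2].astype(np.float32)); print('plate',r)
a=np.radians(9.); e=np.array([np.cos(a),np.sin(a)]); n=np.array([-e[1],e[0]])
s=q[:,:2]@e;t=q[:,:2]@n; print('s',s.min(),s.max(),'t',np.percentile(t,[2,98]))
for b in np.arange(s.min(),s.max(),10): k=(s>=b)&(s<b+10); print(round(b),k.sum(),np.round(np.median(q[k,2]),1),np.round(np.percentile(t[k],[3,97])))
```

```text
base ((545.207763671875, -402.6643371582031), (207.4993133544922, 102.3177490234375), 8.030328750610352)
plate ((516.5833740234375, -409.0713806152344), (115.01776885986328, 93.23664093017578), 10.454301834106445)
s 389.10936849731394 504.3189152180587 t [-521.34774631 -445.72617554]
389 113 59.6 [-509. -453.]
399 112 57.9 [-509. -453.]
409 111 55.6 [-511. -453.]
419 110 53.4 [-510. -453.]
429 111 51.6 [-510. -453.]
439 109 49.8 [-511. -453.]
449 108 47.5 [-512. -454.]
459 107 45.3 [-510. -454.]
469 104 43.2 [-512. -454.]
479 117 41.0 [-524. -448.]
489 163 41.2 [-527. -438.]
499 50 39.5 [-516. -446.]
```

Emit:
arm_command:
  deltas:
    - [1, 0, 0, -40, 0, 0, 0]
    - [1, 0, 0, -76, 0, 0, 0]
    - [1, -24, 42, -76, 0, 0, 0]
    - [1, -48, 84, -76, 0, 0, 0]
    - [1, -72, 126, -76, 0, 0, 0]

```text
time: 33.35
tool_pos: [0.5211, 0.2559, 0.2104]
tcp_rot: [0.0, 0.975, 0.222, 0.001]
wrist_force: [0.4, -0.2, 0.5]
finger_gap: 0.004
```

Emit:
arm_command:
  deltas:
    - [1, -24, 42, 0, 0, 0, 0]
    - [1, -48, 84, 0, 0, 0, 0]
    - [1, -72, 126, 0, 0, 0, 0]
    - [1, -96, 168, 0, 0, 0, 0]
    - [1, -120, 210, 0, 0, 0, 0]

```text
time: 33.85
tool_pos: [0.5035, 0.0139, 0.2103]
tcp_rot: [0.0, 0.975, 0.222, 0.001]
wrist_force: [1.3, 0.8, -0.1]
finger_gap: 0.001
```

Emit:
arm_command:
  deltas:
    - [1, -24, 42, 0, 0, 0, 0]
    - [1, -48, 84, 0, 0, 0, 0]
    - [1, -72, 126, 0, 0, 0, 0]
    - [1, -96, 168, 0, 0, 0, 0]
    - [1, -120, 210, 0, 0, 0, 0]

```text
time: 34.35
tool_pos: [0.486, -0.2276, 0.2103]
tcp_rot: [0.0, 0.975, 0.222, 0.0]
wrist_force: [0.8, -0.1, 1.3]
finger_gap: 0.002
```

Run:
```python
from go import *
o=monitor.get_obs(); print(o['time'],o['tool_pos'],o['joints'].round(2))
go(481,-411.5,120,-82)
```

```text
34.35 [ 0.48599266 -0.22757411  0.21033317] [-0.65  0.24  1.59  0.    1.31  0.48]
shift [-84.  163.6  90.5] rot [ 0.1 -0.  17.6] dyaw -17.6
```

Emit:
arm_command:
  deltas:
    - [1, -21, 41, 0, 0, 0, 6]
    - [1, -42, 82, 0, 0, 0, 12]
    - [1, -63, 123, 20, 0, 0, 17.6]
    - [1, -82, 160, 50, 0, 0, 17.6]
    - [1, -84, 163, 90, 0, 0, 17.6]

```text
time: 34.85
tool_pos: [0.4814, -0.4158, 0.1209]
tcp_rot: [0.004, 0.998, 0.068, 0.002]
wrist_force: [0.8, 1.2, 0.0]
finger_gap: 0.002
```

Emit:
arm_command:
  deltas:
    - [1, 0, 0, 30, 0, 0, 0]
    - [1, 0, 0, 50, 0, 0, 0]
    - [1, 0, 0, 50, 0, 0, 0]
    - [1, 0, 0, 50, 0, 0, 0]

```text
time: 35.25
tool_pos: [0.4812, -0.4089, 0.0703]
tcp_rot: [0.0, 0.998, 0.07, -0.0]
wrist_force: [0.7, -0.3, 1.2]
finger_gap: 0.005
```

Run:
```python
from go import *
o=monitor.get_obs(); print(o['time'],o['tool_pos'],o['wrist_force'])
go(481,-411.5,44,-82)
p,d,c=snap('wrist'); W=world(d,c)*1000
print([tuple(int(t) for t in W[v,286]) for v in range(240,280,4)])
```

```text
35.25 [ 0.48120002 -0.40887137  0.07034762] [ 0.69095801 -0.34993545  1.20918521]
shift [-0.6  2.6 26.3] rot [0. 0. 0.] dyaw -0.0
[(492, -406, 54), (490, -407, 56), (488, -407, 55), (486, -407, 55), (484, -407, 56), (482, -408, 56), (492, -406, 83), (492, -406, 85), (492, -406, 90), (492, -406, 93)]
```

Emit:
arm_command:
  deltas:
    - [1, 0, 1, 10, 0, 0, 0]
    - [1, 0, 1, 20, 0, 0, 0]
    - [1, 0, 1, 25, 0, 0, 0]
    - [1, 0, 1, 30, 0, 0, 0]
    - [1, 0, 1, 33, 0, 0, 0]

```text
time: 35.8
tool_pos: [0.4807, -0.4101, 0.0373]
tcp_rot: [0.0, 0.998, 0.07, -0.0]
wrist_force: [-3.9, -1.2, 6.2]
finger_gap: 0.003
```

Emit:
arm_command:
  deltas:
    - [1, 0, 0, 4, 0, 0, 0]
    - [1, 0, 0, 8, 0, 0, 0]
    - [1, 0, 0, 12, 0, 0, 0]
    - [1, 0, 0, 15, 0, 0, 0]
    - [1, 0, 0, 17, 0, 0, 0]

```text
time: 36.3
tool_pos: [0.4806, -0.4103, 0.0224]
tcp_rot: [0.001, 0.998, 0.07, -0.0]
wrist_force: [-9.2, 4.0, 28.2]
finger_gap: -0.003
```

Run:
```python
from go import *
p,d,c=snap('wrist'); W=world(d,c)*1000
a=np.radians(8.03); e=np.array([np.cos(a),np.sin(a)]); ctr=np.array([545.2,-402.7])
for C in('wrist','scene'):
    if C=='scene': p,d,c=snap('scene'); W=world(d,c)*1000
    s=(W[...,:2]-ctr)@e; t=(W[...,:2]-ctr)@np.array([-e[1],e[0]])
    for b in range(-90,10,10):
        k=(s>b)&(s<b+10)&(abs(t)<28)&(W[...,2]<65)&(W[...,2]>15); print(C,b+5,k.sum(),np.round(np.percentile(W[k][:,2],[20,50,80]),1) if k.any() else '')
print(monitor.get_obs()['wrist_force'])
```

```text
wrist -85 401 [27.8 28.4 29. ]
wrist -75 834 [28.3 29.  29.8]
wrist -65 1145 [29.4 30.  30.6]
wrist -55 4814 [31.  35.4 54.2]
wrist -45 2840 [31.7 32.3 32.8]
wrist -35 3065 [32.7 33.3 33.9]
wrist -25 3310 [33.4 34.  34.6]
wrist -15 3619 [34.5 35.  35.6]
wrist -5 3888 [35.5 36.  36.6]
wrist 5 4291 [36.5 37.1 37.7]
scene -85 0 
scene -75 6 [27.8 29.9 31.6]
scene -65 32 [28.2 30.7 33.6]
scene -55 94 [30.2 33.7 47.6]
scene -45 65 [30.7 32.5 34.1]
scene -35 68 [32.4 34.2 35.9]
scene -25 70 [32.6 34.1 36.2]
scene -15 67 [33.9 35.4 37.3]
scene -5 70 [34.4 36.5 39. ]
scene 5 70 [36.4 38.2 39.9]
[-8.47585113  2.84573054 18.5455876 ]
```

The plate height at the pad is 30.0 mm, so the treadle is on its stop. Now I'll let it up and go back to the knob.

Emit:
arm_command:
  deltas:
    - [1, 0, 0, -8, 0, 0, 0]
    - [1, 0, 0, -18, 0, 0, 0]
    - [1, 0, 0, -30, 0, 0, 0]
    - [1, 0, 0, -70, 0, 0, 0]
    - [1, 0, 0, -120, 0, 0, 0]

```text
time: 36.9
tool_pos: [0.4799, -0.4076, 0.1385]
tcp_rot: [-0.003, 0.998, 0.07, -0.002]
wrist_force: [0.8, -1.2, -0.4]
finger_gap: 0.004
```

Emit:
arm_command:
  deltas:
    - [1, 0, 0, -50, 0, 0, 0]
    - [1, 0, 0, -70, 0, 0, 0]
    - [1, 0, 0, -70, 0, 0, -8]
    - [1, 0, 0, -70, 0, 0, -16]
    - [1, 0, 0, -70, 0, 0, -18.3]

```text
time: 37.4
tool_pos: [0.4812, -0.409, 0.2101]
tcp_rot: [-0.0, 0.973, 0.23, 0.0]
wrist_force: [0.0, 0.3, -0.2]
finger_gap: -0.004
```

Run:
```python
from go import *
p,d,c=snap('wrist'); W=world(d,c)*1000
a=np.radians(8.03); e=np.array([np.cos(a),np.sin(a)]); ctr=np.array([545.2,-402.7])
s=(W[...,:2]-ctr)@e; t=(W[...,:2]-ctr)@np.array([-e[1],e[0]])
for b in(-85,-70,-40): k=(s>b)&(s<b+10)&(abs(t)<28)&(W[...,2]<70); print(b+5,np.median(W[k][:,2]))
o=monitor.get_obs(); print(o['time'],o['tool_pos'],o['wrist_force'])
go(530.8,401.3,190,-63.5)
```

```text
-80 60.02279755792112
-65 56.7194899163048
-35 50.74058728320686
37.45 [ 0.48110268 -0.40907704  0.20990073] [0.07331851 0.01104257 0.86632674]
shift [ 406.9 -702.6   20.7] rot [-0.1 -0.   0.1] dyaw -0.1
```

Treadle is up again (56.7 mm at the pad).

Emit:
arm_command:
  deltas:
    - [0.3, 24, -42, 0, 0, 0, 0]
    - [0.3, 48, -84, 0, 0, 0, 0]
    - [0.3, 72, -126, 0, 0, 0, 0]
    - [0.3, 96, -168, 0, 0, 0, 0]
    - [0.3, 120, -210, 0, 0, 0, 0]

```text
time: 37.95
tool_pos: [0.4952, -0.166, 0.2099]
tcp_rot: [-0.0, 0.974, 0.227, -0.0]
wrist_force: [0.3, -0.7, 0.0]
finger_gap: 0.703
```

Emit:
arm_command:
  deltas:
    - [0.3, 24, -42, 0, 0, 0, 0]
    - [0.3, 48, -84, 0, 0, 0, 0]
    - [0.3, 72, -126, 0, 0, 0, 0]
    - [0.3, 96, -168, 0, 0, 0, 0]
    - [0.3, 120, -210, 0, 0, 0, 0]

```text
time: 38.45
tool_pos: [0.5095, 0.0754, 0.2101]
tcp_rot: [-0.0, 0.974, 0.227, -0.0]
wrist_force: [1.2, -0.9, -0.1]
finger_gap: 0.701
```

Emit:
arm_command:
  deltas:
    - [0.3, 24, -42, 0, 0, 0, 0]
    - [0.3, 48, -84, 0, 0, 0, 0]
    - [0.3, 72, -126, 0, 0, 0, 0]
    - [0.3, 96, -168, 0, 0, 0, 0]
    - [0.3, 120, -210, 0, 0, 0, 0]

```text
time: 38.95
tool_pos: [0.5239, 0.3169, 0.2099]
tcp_rot: [-0.0, 0.974, 0.227, -0.0]
wrist_force: [0.8, 0.1, 0.3]
finger_gap: 0.7
```

Emit:
arm_command:
  deltas:
    - [0.3, 24, -40, 0, 0, 0, 0]
    - [0.3, 43, -70, 20, 0, 0, 0]
    - [0.3, 43, -70, 60, 0, 0, 0]
    - [0.3, 43, -70, 90, 0, 0, 0]
    - [0.3, 43, -70, 90, 0, 0, 0]

```text
time: 39.45
tool_pos: [0.5282, 0.3953, 0.1143]
tcp_rot: [0.001, 0.974, 0.228, -0.006]
wrist_force: [-1.8, -0.1, -0.2]
finger_gap: 0.696
```

Run:
```python
from meas import *; from go import *
p,d,c=snap('wrist'); W=world(d,c)
r=rect(W,(.5303,.401),.05,.066,.08); print(r)
o=monitor.get_obs(); print(o['time'],o['tool_pos'],o['wrist_force'],o['joints'].round(2))
go(*r[1],44,r[3]-90)
```

```text
(1945, array([530.7, 402.5]), array([44.4, 14.7]), 26.5, array([71.9, 73.7, 74.9]))
39.5 [0.53006427 0.39585829 0.11753102] [ 0.13153056  0.31938211 -0.83192095] [0.47 0.54 1.38 0.   1.23 1.58]
shift [ 4.  -5.7 73.5] rot [-0.   0.4 -0.2] dyaw 0.2
```

Emit:
arm_command:
  deltas:
    - [0.3, 3, -5, 20, 0, 0, 0]
    - [0.3, 3, -5, 45, 0, 0, 0]
    - [0.3, 3, -5, 65, 0, 0, 0]
    - [0.3, 3, -5, 73, 0, 0, 0]
    - [0.3, 3, -5, 73, 0, 0, 0]

```text
time: 40.0
tool_pos: [0.5329, 0.4022, 0.0478]
tcp_rot: [-0.0, 0.974, 0.227, 0.0]
wrist_force: [1.0, 0.8, 1.2]
finger_gap: 0.698
```

Emit:
arm_command:
  deltas:
    - [0.7, 0, 0, 0, 0, 0, 0]
    - [1, 0, 0, 0, 0, 0, 0]
    - [1, 0, 0, 0, 0, 0, 0]
    - [1, 0, 0, 0, 0, 0, 0]
    - [1, 0, 0, 0, 0, 0, 0]

```text
time: 40.5
tool_pos: [0.5332, 0.4029, 0.0487]
tcp_rot: [-0.0, 0.974, 0.228, 0.001]
wrist_force: [-1.4, -0.1, 5.8]
finger_gap: 0.167
```

Emit:
arm_command:
  deltas:
    - [1, 0, 0, 0, 0, 0, -8]
    - [1, 0, 0, 0, 0, 0, -16]
    - [1, 0, 0, 0, 0, 0, -24]
    - [1, 0, 0, 0, 0, 0, -32]
    - [1, 0, 0, 0, 0, 0, -40]

```text
time: 41.0
tool_pos: [0.5316, 0.4044, 0.0486]
tcp_rot: [-0.001, 0.836, 0.549, 0.001]
wrist_force: [-6.6, 4.7, 8.1]
finger_gap: 0.169
```

Emit:
arm_command:
  deltas:
    - [1, 0, 0, 0, 0, 0, -8]
    - [1, 0, 0, 0, 0, 0, -16]
    - [1, 0, 0, 0, 0, 0, -24]
    - [1, 0, 0, 0, 0, 0, -32]
    - [1, 0, 0, 0, 0, 0, -40]

```text
time: 41.5
tool_pos: [0.5293, 0.4045, 0.0486]
tcp_rot: [-0.003, 0.597, 0.802, -0.0]
wrist_force: [-11.8, 5.8, 12.1]
finger_gap: 0.164
```

Emit:
arm_command:
  deltas:
    - [1, 0, 0, 0, 0, 0, -8]
    - [1, 0, 0, 0, 0, 0, -16]
    - [1, 0, 0, 0, 0, 0, -24]
    - [1, 0, 0, 0, 0, 0, -32]
    - [1, 0, 0, 0, 0, 0, -40]

```text
time: 42.0
tool_pos: [0.5275, 0.4033, 0.0486]
tcp_rot: [-0.004, 0.287, 0.958, -0.001]
wrist_force: [-17.4, -0.5, 17.3]
finger_gap: 0.163
```

Emit:
arm_command:
  deltas:
    - [1, 0, 0, 0, 0, 0, -8]
    - [1, 0, 0, 0, 0, 0, -15]
    - [1, 0, 0, 0, 0, 0, -15]
    - [1, 0, 0, 0, 0, 0, -15]

```text
time: 42.4
tool_pos: [0.5271, 0.4025, 0.0486]
tcp_rot: [-0.004, 0.162, 0.987, -0.001]
wrist_force: [-17.1, -1.7, 17.2]
finger_gap: 0.164
```

Emit:
arm_command:
  deltas:
    - [0.3, 0, 0, 0, 0, 0, 0]
    - [0.3, 0, 0, 0, 0, 0, 0]
    - [0.3, 0, 0, 0, 0, 0, 0]
    - [0.3, 0, 0, -40, 0, 0, 0]
    - [0.3, 0, 0, -90, 0, 0, 0]

```text
time: 42.9
tool_pos: [0.531, 0.401, 0.1345]
tcp_rot: [-0.003, 0.163, 0.987, -0.002]
wrist_force: [0.2, 0.9, 0.7]
finger_gap: 0.703
```

Emit:
arm_command:
  deltas:
    - [0.3, 0, 0, -40, 0, 0, 0]
    - [0.3, 0, 0, -40, 0, 0, 0]

```text
time: 43.1
tool_pos: [0.5365, 0.4041, 0.1848]
tcp_rot: [0.005, 0.162, 0.987, 0.004]
wrist_force: [1.5, 0.0, -0.2]
finger_gap: 0.701
```

```bash
python3 - <<'E'
from meas import *
p,d,c=snap('wrist'); W=world(d,c)
print(rect(W,(.5303,.401),.05,.066,.08)); o=monitor.get_obs(); print(o['time'],o['tool_pos'],o['joints'].round(2))
q,_,_=snap('scene'); cv2.imwrite('pics/k5.png',np.hstack([cv2.resize(p,(400,300)),cv2.resize(q[80:320,120:440],(400,300))]))
E
python3 all.py | grep -v None
```

```text
(1121, array([529.4, 402.2]), array([43.7, 14.4]), -18.7, array([72. , 73.6, 74.9]))
43.15 [0.53496151 0.40322543 0.18118642] [ 0.48  0.5   1.29 -0.    1.35 -0.76]
top 2 (89, array([589.1, 110.6]), array([25.8, 15.7]), -89.9, array([130.8, 133.9, 136.9]))
top 1 (89, array([596.5,  55.9]), array([25.8, 16.1]), -83.8, array([131. , 134. , 136.6]))
top 0 (86, array([601.8,  -1.4]), array([24.3, 16.3]), 88.6, array([130.7, 134.3, 136.8]))
top -1 (88, array([607.5, -61.4]), array([25.9, 15.6]), -82.0, array([130.9, 133.8, 135.7]))
top -2 (88, array([ 615.4, -118.8]), array([25.4, 16. ]), -85.0, array([130.4, 134. , 136.4]))
scene 2 (45, array([590.6, 110.4]), array([27. , 15.8]), -82.8, array([127.4, 134.8, 138.5]))
scene 1 (49, array([597.6,  55.1]), array([28.4, 15. ]), -82.6, array([126. , 134.1, 138.4]))
scene 0 (53, array([602.6,  -1.2]), array([28.1, 16.7]), -79.7, array([126.9, 134.7, 138. ]))
scene -1 (56, array([608.4, -62.8]), array([27.2, 17.2]), -84.4, array([128.2, 134.6, 138. ]))
scene -2 (53, array([ 616.6, -119.9]), array([26.2, 16.2]), -81.9, array([128.8, 134.5, 137.9]))
```

View pics/k5.png

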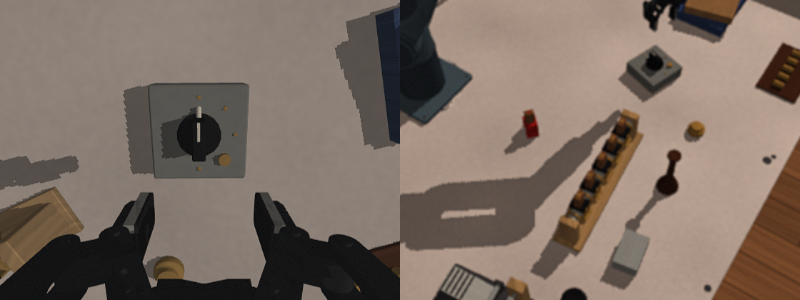

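The knob is off: the pointer (198,108) is at the first pip, with the stud at (224,159). The clips still stand upright on the tube and nothing is touching the gripper. I'll hand the job in.

```bash
python3 -c "
from bench import order
print(order.close_job())"
```

```text
the job is handed in; nothing more can be done
None
```

The job is done and handed in at about 43 s of robot time. All five clips are on the tube, one to a bay. I then turned the knob to the stud, pressed the treadle and let it up, and turned the knob back to the first pip.

**Last checks**
- **Clips:** all five tab tops read 134–135 mm (135 is seated) and lie within about 2 mm of the bay centres, so the clips are upright.
- **Treadle:** the pad read 30.0 mm when pressed, which is on its stop, and 56.7 mm after I let it go.
- **Knob:** the bar lies at -18.7°, matching the first pip; before the treadle press it stood at the stud.
- **Bystanders:** they look unmoved in the pictures; I did not measure them again.

**What disagreed**
- **Fingertip height:** the wrist camera put the shut fingertips about 12 mm above the reported TCP, where the given tip length puts them 19 mm below it. My first knob grasp therefore closed on air above the bar, and the knob did not move. I grasped again about 24 mm lower.
- **Clip grips:** for the same reason the clips were probably held only near the tops of their tabs. All five still seated.
- **Forces:** turning the knob back gave about 25 N at the wrist, and pressing the treadle about 30 N. Both are below the limits.

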